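# Count three full reagent bottles into the carrying tray

### The job

Count exactly three full white bottles from under the glass shelf into the grey tray and set them down standing upright beside the amber bottle that is already there. The white bottles look alike, full or empty, so heft each one you try; put an empty one back where it stood and leave the other white bottles standing in their places. Do not tip bottles over or drop them into the tray, knock the glass shelf or disturb the other things on the bench.

Things in the scene. Friction and masses are not known exactly. Their poses are not given: they have to be found in the camera images.
- bottle_1: One of six alike opaque white plastic bottles in a row under the front edge of the glass shelf. Origin: centre of its underside, z up. 130 mm tall; body 60 mm diameter to 78 mm up, tapering to a 42 mm neck at 91 mm; black cap 46 mm diameter from 103 to 130 mm. It is full (0.36 to 0.44 kg) or empty (0.05 to 0.07 kg): not seen, only felt on lifting. At least three of the six are full.
- bottle_2: Another of the six: the same looks and sizes as bottle_1, full or empty. Centres in the row are at least 80 mm apart.
- bottle_3: Another of the six: the same looks and sizes as bottle_1, full or empty. Centres in the row are at least 80 mm apart.
- bottle_4: Another of the six: the same looks and sizes as bottle_1, full or empty. Centres in the row are at least 80 mm apart.
- bottle_5: Another of the six: the same looks and sizes as bottle_1, full or empty. Centres in the row are at least 80 mm apart.
- bottle_6: Another of the six: the same looks and sizes as bottle_1, full or empty. Centres in the row are at least 80 mm apart.
- tray: Grey open plastic tray, fixed on the bench in front of the shelf, on the left or the right. Outside 180 mm (its x) by 290 mm (its y), walls 5 mm thick and 45 mm high, floor 5 mm thick. Origin: centre of its underside. An amber bottle (amber_packed) stands towards its +y end, 85 to 102 mm from the centre along y; the rest of the floor is free.
- shelf: Bench shelf, fixed: a clear glass board 140 mm deep (x), 700 mm wide (y), underside 310 mm over the bench, on uprights (50 by 25 mm) at y = -340 and 340 mm; open front and back. Origin: on the bench under its middle; -x faces the robot. The row of bottles stands on the bench at shelf x -30 to -40 mm, the glass edge (x = -70) over them; glassware stands 100 mm farther back.
- shelf_edge (a point): Middle of the lower front edge of the glass board, 310 mm above the bench. Amber and clear bottles stand on the board, up to 440 mm above the bench.
- amber_bottle: An amber glass stoppered bottle, 120 mm tall, 58 mm diameter body up to 63 mm, then narrow neck and 36 mm stopper. Origin: centre of its underside. A bystander: leave alone. It stands somewhere in the row of white bottles.
- amber_packed: An amber glass stoppered bottle, 120 mm tall, 58 mm diameter body up to 63 mm, then narrow neck and 36 mm stopper. Origin: centre of its underside. A bystander: leave alone. It stands in the tray and stays there.
- beaker: Glass beaker, 68 mm diameter, 90 mm tall, behind the row under the shelf. Origin: centre of underside. Leave alone.
- flask: Conical glass flask, 72 mm diameter at its foot, 95 mm tall, behind the row under the shelf. Origin: centre of underside. Leave alone.
- petri: Stack of clear petri dishes, 90 mm diameter, 45 mm tall, on the bench in front of the middle of the row. Origin: centre of underside. Leave alone.
- spatula: Steel spatula, 180 mm long, lying flat on the bench at the left. Origin: middle of its underside. Leave alone.
- wash_bottle: White wash bottle, 68 mm diameter, 160 mm tall with a spout to 200 mm, on the bench at the right. Origin: centre of underside. Leave alone.
- stirrer: Magnetic stirrer, fixed: white box 160 by 200 mm (its x, y), 93 mm high, on the bench on the other side from the tray. Origin: centre of its underside on the bench.

How it is judged (in metres and radians):
At the end, for the whole second after the job is handed in: Exactly three white bottles, all full (each over 1.8 N on the tray, 12.2 to 16.3 N in all with the amber one), stand upright (0.1 rad) at rest on the tray floor, centres 20 mm or more from its walls; the other three stand upright at rest within 30 mm of where they started (((x of bottle_1 in the frame of tray between -0.065 and 0.065 m and y of bottle_1 in the frame of tray between -0.12 and 0.12 m and height (world z) of bottle_1 below 0.03 m and angle between bottle_1's own z axis and vertical below 0.1 rad and contact force between bottle_1 and tray above 1.8 N and linear speed of bottle_1 below 0.02 m/s) or (distance of bottle_1 from where it was at the start of the episode below 0.03 m and angle between bottle_1's own z axis and vertical below 0.1 rad and linear speed of bottle_1 below 0.02 m/s)) and ((x of bottle_2 in the frame of tray between -0.065 and 0.065 m and y of bottle_2 in the frame of tray between -0.12 and 0.12 m and height (world z) of bottle_2 below 0.03 m and angle between bottle_2's own z axis and vertical below 0.1 rad and contact force between bottle_2 and tray above 1.8 N and linear speed of bottle_2 below 0.02 m/s) or (distance of bottle_2 from where it was at the start of the episode below 0.03 m and angle between bottle_2's own z axis and vertical below 0.1 rad and linear speed of bottle_2 below 0.02 m/s)) and ((x of bottle_3 in the frame of tray between -0.065 and 0.065 m and y of bottle_3 in the frame of tray between -0.12 and 0.12 m and height (world z) of bottle_3 below 0.03 m and angle between bottle_3's own z axis and vertical below 0.1 rad and contact force between bottle_3 and tray above 1.8 N and linear speed of bottle_3 below 0.02 m/s) or (distance of bottle_3 from where it was at the start of the episode below 0.03 m and angle between bottle_3's own z axis and vertical below 0.1 rad and linear speed of bottle_3 below 0.02 m/s)) and ((x of bottle_4 in the frame of tray between -0.065 and 0.065 m and y of bottle_4 in the frame of tray between -0.12 and 0.12 m and height (world z) of bottle_4 below 0.03 m and angle between bottle_4's own z axis and vertical below 0.1 rad and contact force between bottle_4 and tray above 1.8 N and linear speed of bottle_4 below 0.02 m/s) or (distance of bottle_4 from where it was at the start of the episode below 0.03 m and angle between bottle_4's own z axis and vertical below 0.1 rad and linear speed of bottle_4 below 0.02 m/s)) and ((x of bottle_5 in the frame of tray between -0.065 and 0.065 m and y of bottle_5 in the frame of tray between -0.12 and 0.12 m and height (world z) of bottle_5 below 0.03 m and angle between bottle_5's own z axis and vertical below 0.1 rad and contact force between bottle_5 and tray above 1.8 N and linear speed of bottle_5 below 0.02 m/s) or (distance of bottle_5 from where it was at the start of the episode below 0.03 m and angle between bottle_5's own z axis and vertical below 0.1 rad and linear speed of bottle_5 below 0.02 m/s)) and ((x of bottle_6 in the frame of tray between -0.065 and 0.065 m and y of bottle_6 in the frame of tray between -0.12 and 0.12 m and height (world z) of bottle_6 below 0.03 m and angle between bottle_6's own z axis and vertical below 0.1 rad and contact force between bottle_6 and tray above 1.8 N and linear speed of bottle_6 below 0.02 m/s) or (distance of bottle_6 from where it was at the start of the episode below 0.03 m and angle between bottle_6's own z axis and vertical below 0.1 rad and linear speed of bottle_6 below 0.02 m/s)) and contact force between tray and anything else between 12.2 and 16.3 N); the robot touches nothing.
It fails at once if a bystander (an amber bottle, the beaker, flask, petri dishes or wash bottle) is moved more than 30 mm or tipped by more than 0.3 rad, or the spatula is moved more than 30 mm (distance of any of amber_bottle, amber_packed, beaker, flask, petri, wash_bottle, spatula from where it was at the start of the episode above 0.03 m or angle between any of amber_bottle, amber_packed, beaker, flask, petri, wash_bottle's own z axis and vertical above 0.3 rad).
It fails at once if the robot strikes or leans on the glass shelf or its frame (more than 10 N) (contact force between any of the arm, the fingers and shelf above 10 N).
It fails at once if a white bottle is dropped into the tray (it comes down faster than 0.7 m/s) instead of being set down ((x of bottle_1 in the frame of tray between -0.065 and 0.065 m and y of bottle_1 in the frame of tray between -0.12 and 0.12 m and height (world z) of bottle_1 below 0.03 m and linear speed of bottle_1 above 0.7 m/s) or (x of bottle_2 in the frame of tray between -0.065 and 0.065 m and y of bottle_2 in the frame of tray between -0.12 and 0.12 m and height (world z) of bottle_2 below 0.03 m and linear speed of bottle_2 above 0.7 m/s) or (x of bottle_3 in the frame of tray between -0.065 and 0.065 m and y of bottle_3 in the frame of tray between -0.12 and 0.12 m and height (world z) of bottle_3 below 0.03 m and linear speed of bottle_3 above 0.7 m/s) or (x of bottle_4 in the frame of tray between -0.065 and 0.065 m and y of bottle_4 in the frame of tray between -0.12 and 0.12 m and height (world z) of bottle_4 below 0.03 m and linear speed of bottle_4 above 0.7 m/s) or (x of bottle_5 in the frame of tray between -0.065 and 0.065 m and y of bottle_5 in the frame of tray between -0.12 and 0.12 m and height (world z) of bottle_5 below 0.03 m and linear speed of bottle_5 above 0.7 m/s) or (x of bottle_6 in the frame of tray between -0.065 and 0.065 m and y of bottle_6 in the frame of tray between -0.12 and 0.12 m and height (world z) of bottle_6 below 0.03 m and linear speed of bottle_6 above 0.7 m/s)).
It fails at once if a white bottle is knocked over (more than 0.8 rad from upright) (angle between any of bottle_1, bottle_2, bottle_3, bottle_4, bottle_5, bottle_6's own z axis and vertical above 0.8 rad).
It also fails if it takes over 72 s, if anything falls off the work surface, if the arm or the gripper's body presses on something with over 40 N, if the wrist force passes 120 N, or if a joint passes its speed limit or range.

### The arm

A 7-joint arm with a two-finger parallel gripper is mounted at the origin on the work surface. World frame = base frame: x ahead of the robot, y to its left, z up, the work surface at z = 0. Lengths are in mm, angles in rad, forces in N, time in s.
With the tool pointing down it reaches from about 425 to 875 mm from the base axis. Payload 8.4 kg.
Tool frame: the origin (TCP) lies at the very end of the fingers, on their centre line; the grasp point (between the pads) lies manip.hold_point_z behind it (manip.hold_point_z is the distance from the TCP to the grasp point, in mm); y points along the fingers, z is the direction in which the jaws open and shut, and the axes are right-handed (so a half turn about y gives the same grasp; the last joint's range is limited). The gripper opens to 87 mm and grips with 3 to 60 N. Pads are 19 mm wide; open, the fingers measure 117 mm over their backs; the gripper's body (75 mm by 190 mm) begins 51 mm behind the grasp point.
Start: joints at [1.15, 0.333, 0.04, 1.465, -0.013, 1.343, -0.059], TCP at [205.555, -616.611, 197.646] pointing down, gripper open.
Joint ranges: [-2.58, 2.58], [-0.38, 2.09], [-1.3, 1.39], [0.25, 2.4], [-1.5, 4.64], [0.08, 2.09], [-2.65, 2.65]. Speed limits (rad/s): [2.22, 2.22, 2.79, 2.79, 3.14, 3.14, 3.14].

### API

Orientations are given as a unit quaternion [w, x, y, z].
In Python, from rig import manip, vision gives the robot as it stands.
- The arm moves only by the tool send_rows, never from a script. Its argument "deltas" is a list of rows, each a list of 6 numbers: the shift along the tool's x, y, z in cm, then the turn, a rotation vector about the tool's x, y, z in rad. A call has 1 to 8 rows; each row shifts and turns the pose as measured when the row begins, along the tool's axes as they then stand; what a row does not reach is not made up. A row lasts 1/12 s, in which the tool goes at most 41.7 mm and 7.16 degrees, less where a joint would pass 70% of its speed; a pose out of reach is approached as far as the arm can. A call is refused whole if a number of a shift passes 4.17 or a number of a turn 0.125, either way. A call with a gripper value outside its range is refused whole. "jaw" is the closure in counts, from 0 (fully open) to 255 (shut), set as the call begins (left out, the last holds). The fingers move at their own pace and stop on an object; "squeeze" is the grip in N (left out, the last holds). Time passes only in rows, so rows that do not move let the fingers close. It gives the time, the measured TCP pose, the force and the opening at its end, in the units of the state.
- manip.state(): the state, without advancing time (a new reading comes with each control period).
- vision.snapshot(name): name is "scene" or "top"; returns a dict with "frame" (420x560x3 uint8, blue, green, red), "mtx" (3x3 intrinsics, pixels), "k1" (the pictures are not rectified: a ray, as slopes to the right and down, at radius r is drawn at 1 + k1 r^2 times it, then the intrinsics apply), "camera_from_world" (4x4, takes a point from world to camera coordinates). Camera axes: x right, y down, z forward; pixel columns grow to the right and rows downward; lengths in mm; the calibration is good to about 2 mm. A picture is of the moment at which its call begins. There is no depth.
- manip.job_done(): hands the job in, once; it reports no verdict.
The state is a dict: "time": time; "joint_pos": joint angles; "qvel": joint speeds; "tau": joint torques, N m; "ee_pos": TCP position; "tool_rot": TCP orientation; "ft_force": force on the tool from outside, world axes, zero at the start; "torque": the same for the moment, N m; "grip_width": opening from 0.0 (shut) to 1.0 (fully open).
Only numpy, scipy, OpenCV 4.12 (cv2) and the standard library are available. Lean on these libraries where they do the work, as an engineer would, in place of code of your own. Each camera call takes 0.05 s, during which the arm holds its last target. There are 200 camera calls.

## Working session

There is one attempt and no reset: what is moved stays moved. The work goes in short steps, Python scripts to look and compute and a tool call to move; the robot and the scene stay as the last step left them, time stands still between calls to the robot, and variables do not carry over. Pictures are saved under pics/ and viewed, about 8 in all and at most 12, crops included, and the job is handed in when it is done.

Besides the shell and the picture viewer there is one more tool, called after "Emit:" as name(argument=value, ...), one argument or row to a line, values as JSON. send_rows: Moves the arm, as the interface text tells. Its arguments: {"type":"object","properties":{"deltas":{"type":"array","items":{"type":"array","items":{"type":"number"}}},"jaw":{"type":"number"},"squeeze":{"type":"number"}},"required":["deltas"]}

```bash
ls; mkdir -p pics; python3 - <<'E'
from rig import manip, vision
import cv2,numpy as np
s=manip.state();print({k:np.round(v,3).tolist() for k,v in s.items()});print(manip.hold_point_z)
for n in("scene","top"):
    d=vision.snapshot(n);cv2.imwrite(f"pics/{n}0.png",d["frame"]);print(d["mtx"],d["k1"],d["camera_from_world"])
E
```

```text
pics
{'time': 0.0, 'joint_pos': [1.15, 0.334, 0.04, 1.466, -0.013, 1.343, -0.059], 'qvel': [0.0, -0.001, -0.0, 0.0, 0.001, -0.0, 0.0], 'tau': [0.002, -65.635, 1.335, -40.379, -0.06, 0.045, 0.0], 'ee_pos': [205.385, -616.159, 196.751], 'tool_rot': [0.113, -0.113, 0.699, -0.697], 'ft_force': [0.079, -0.56, 0.204], 'torque': [-0.027, -0.057, -0.011], 'grip_width': 0.996}
18.700000000000003
[[524.34813324   0.         283.86770998]
 [  0.         524.34813324 209.771375  ]
 [  0.           0.           1.        ]] 0.0270668769136995 [[-7.02349434e-01  7.11620614e-01 -1.73601280e-02  4.08194707e+02]
 [ 4.22562589e-01  3.97183308e-01 -8.14669429e-01 -6.56075731e+01]
 [-5.72840406e-01 -5.79518353e-01 -5.79665720e-01  2.06104093e+03]
 [ 0.00000000e+00  0.00000000e+00  0.00000000e+00  1.00000000e+00]]
[[481.9188293    0.         281.08613563]
 [  0.         481.9188293  202.76915956]
 [  0.           0.           1.        ]] -0.042709973728006924 [[ 5.22450691e-02 -9.98632884e-01  1.67805270e-03 -2.86222354e+01]
 [-9.73598934e-01 -5.13091285e-02 -2.22424119e-01  6.11273692e+02]
 [ 2.22206139e-01  9.98681314e-03 -9.74948560e-01  1.61866230e+03]
 [ 0.00000000e+00  0.00000000e+00  0.00000000e+00  1.00000000e+00]]
```

View pics/scene0.png

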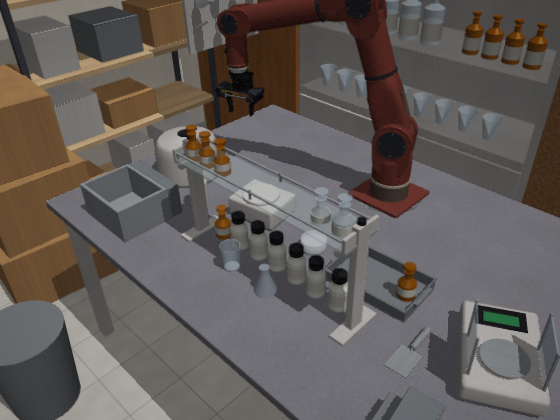

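View pics/top0.png

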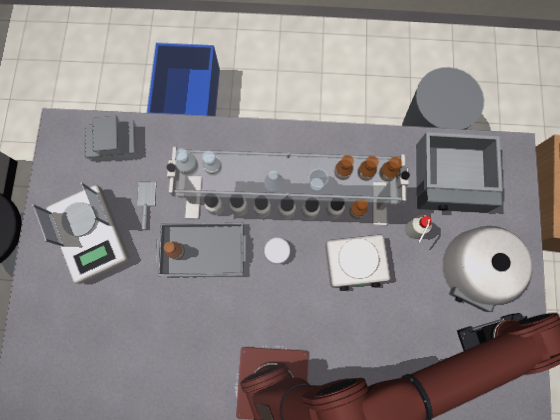

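The pictures show the white bottles in the top view at columns 212–337, row ~203, with the amber bottle in the row at (360,207). The tray is at (202,250) with its amber bottle at (173,249), the petri dishes at (277,250) and the stirrer at (358,260). In the scene view the caps are at (238,217) to (340,276).

```bash
cat > h.py <<'E'
from rig import manip, vision
import cv2,numpy as np
from scipy.spatial.transform import Rotation as R
def ray(d,p):
    q=(np.array(p,float)-d["mtx"][[0,1],2])/d["mtx"][0,0]; u=q.copy()
    for _ in range(20): u=q/(1+d["k1"]*(u@u))
    T=d["camera_from_world"]; Rm=T[:3,:3]; c=-Rm.T@T[:3,3]
    return c,Rm.T@np.array([u[0],u[1],1])
def onplane(d,p,z):
    c,v=ray(d,p); return c+v*(z-c[2])/v[2]
def proj(d,P):
    T=d["camera_from_world"]; c=T[:3,:3]@np.array(P,float)+T[:3,3]; u=c[:2]/c[2]
    return u*(1+d["k1"]*(u@u))*d["mtx"][0,0]+d["mtx"][[0,1],2]
def two(d1,p1,d2,p2):
    c1,v1=ray(d1,p1);c2,v2=ray(d2,p2)
    t=np.linalg.lstsq(np.c_[v1,-v2],c2-c1,rcond=None)[0]
    a,b=c1+v1*t[0],c2+v2*t[1]; return (a+b)/2,np.linalg.norm(a-b)
def blobs(d,box,thr,amin,amax):
    x0,y0,x1,y1=box; g=d["frame"][y0:y1,x0:x1].max(2)
    n,_,st,ce=cv2.connectedComponentsWithStats((g<thr).astype(np.uint8))
    return [(ce[i]+[x0,y0],st[i,4],st[i,2:4]) for i in range(1,n) if amin<st[i,4]<amax]
E
python3 - <<'E'
from h import *
S=vision.snapshot("scene");T=vision.snapshot("top")
for b in blobs(S,(225,205,355,290),40,20,400): print("S",b[0].round(1),b[1:],onplane(S,b[0],117).round())
for b in blobs(T,(200,190,350,216),45,10,400): print("T",b[0].round(1),b[1:],onplane(T,b[0],122).round())
for n,p,z in[("tray corners",(159,277),45),("",(243,277),45),("",(245,225),45),("",(162,225),45),("petri",(277,250),45),("amberT",(173,249),115),("amberrow",(360,207),115),("shelf post L",(172,200),310),("post R",(404,203),310),("stir",(328,287),93),("",(387,238),93)]: print(n,onplane(T,p,z).round())
cv2.imwrite("pics/c1.png",cv2.resize(T["frame"][180:290,150:400],None,fx=3.2,fy=3.2,interpolation=cv2.INTER_CUBIC))
E
```

```text
S [237.8 217.4] (np.int32(146), array([13, 14], dtype=int32)) [ 613. -182.  117.]
S [257.3 227. ] (np.int32(156), array([14, 13], dtype=int32)) [603. -96. 117.]
S [276.  237.8] (np.int32(162), array([13, 14], dtype=int32)) [601. -12. 117.]
S [296.1 250.1] (np.int32(174), array([14, 15], dtype=int32)) [602.  76. 117.]
S [315.7 262.9] (np.int32(189), array([15, 15], dtype=int32)) [605. 159. 117.]
S [338.9 276.3] (np.int32(210), array([16, 16], dtype=int32)) [602. 245. 117.]
T [311.8 205.5] (np.int32(96), array([12, 10], dtype=int32)) [ 596. -101.  122.]
T [336.7 205. ] (np.int32(87), array([13,  8], dtype=int32)) [ 602. -186.  122.]
tray corners [333. 410.  45.]
 [349. 121.  45.]
 [531. 126.  45.]
 [515. 419.  45.]
petri [448.   9.  45.]
amberT [424. 355. 115.]
amberrow [ 601. -266.  115.]
shelf post L [548. 328. 310.]
post R [ 576. -367.  310.]
stir [ 328. -168.   93.]
 [ 503. -363.   93.]
```

View pics/c1.png

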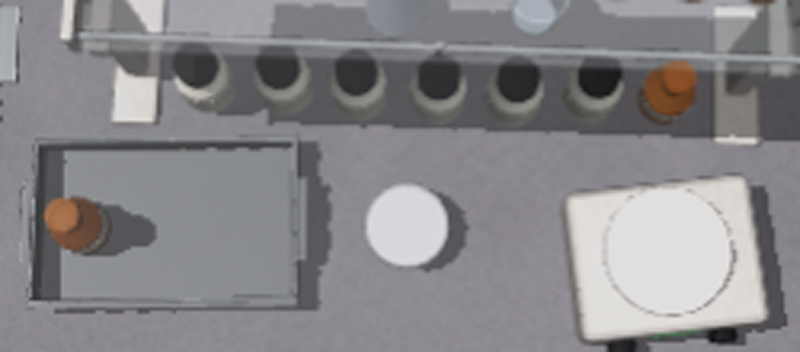

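```bash
python3 - <<'E'
from h import *
S=vision.snapshot("scene");T=vision.snapshot("top")
sb=[b[0] for b in blobs(S,(225,205,355,290),40,20,400)]
# top caps: dark blob near predicted cap position, split by column
for c in sb:
    P=onplane(S,c,117); u=proj(T,[P[0],P[1],130]); x,y=int(u[0]),int(u[1])
    g=T["frame"][y-10:y+11,x-13:x+14].max(2); n,l,st,ce=cv2.connectedComponentsWithStats((g<70).astype(np.uint8))
    i=1+np.argmax(st[1:,4]); t=ce[i]+[x-13,y-10]
    Q,e=two(S,c,T,t); print("cap",c.round(1),t.round(1),st[i,2:],Q.round(),round(e,1),onplane(T,t,127).round(),onplane(S,c,117).round())
# amber/orange
for d,nm,zs in((S,"S",(60,)),(T,"T",(60,110))):
    h=cv2.cvtColor(d["frame"],cv2.COLOR_BGR2HSV); m=cv2.inRange(h,(3,150,90),(20,255,255))
    n,_,st,ce=cv2.connectedComponentsWithStats(m)
    for i in range(1,n):
        if 25<st[i,4]<700: print(nm,ce[i].round(1),st[i].tolist(),[onplane(d,ce[i],z).round().tolist() for z in zs])
a,b=onplane(T,(173.4,190.3),310),onplane(T,(387.5,199.4),310); print("edge",a,b,np.degrees(np.arctan2(*(a-b)[:2])))
print("wash",onplane(T,(425,221),190))
q=manip.state()["tool_rot"]; print(R.from_quat(q,scalar_first=True).as_matrix().round(3))
E
```

```text
cap [237.8 217.4] [336.9 204.7] [ 14  10 110] [ 606. -188.  111.] 1.9 [ 602. -186.  127.] [ 612. -182.  117.]
cap [257.4 226.9] [311.4 205. ] [ 14  12 134] [ 600. -101.  113.] 0.0 [ 596. -100.  127.] [603. -96. 117.]
cap [276.  237.8] [286.6 204.2] [ 13  12 129] [598. -16. 113.] 0.1 [595. -16. 127.] [602. -12. 117.]
cap [296.1 250.1] [260.8 203.3] [ 13  11 116] [597.  72. 112.] 0.8 [593.  71. 127.] [602.  76. 117.]
cap [315.8 262.9] [236.4 201.8] [ 13  10 107] [598. 155. 111.] 2.1 [594. 154. 127.] [604. 159. 117.]
cap [339.  276.2] [211.  200.9] [ 14  10 112] [596. 242. 111.] 1.1 [593. 240. 127.] [602. 246. 117.]
S [475.5  27.1] [468, 24, 15, 7, 74] [[-1991.0, -711.0, 60.0]]
S [296.5  70.9] [296, 26, 2, 88, 162] [[-598.0, -1061.0, 60.0]]
S [495.7  31.2] [488, 28, 15, 7, 80] [[-1993.0, -568.0, 60.0]]
S [517.2  35.7] [509, 32, 16, 8, 85] [[-1990.0, -421.0, 60.0]]
S [539.8  40.1] [532, 36, 16, 8, 85] [[-1994.0, -278.0, 60.0]]
S [191.  129.2] [186, 125, 10, 10, 76] [[257.0, -917.0, 60.0]]
S [204.4 136.1] [199, 132, 11, 10, 78] [[258.0, -817.0, 60.0]]
S [219.8 143. ] [215, 138, 11, 12, 91
[... 475 characters left out ...]
 267.3] [404, 262, 12, 12, 99] [[371.0, 339.0, 60.0]]
S [408.9 283.6] [400, 278, 17, 12, 138] [[434.0, 378.0, 60.0]]
T [368.2 166.9] [360, 157, 17, 20, 203] [[762.0, -302.0, 60.0], [746.0, -293.0, 110.0]]
T [391.5 167.1] [382, 157, 19, 20, 227] [[766.0, -385.0, 60.0], [750.0, -374.0, 110.0]]
T [344.1 167.1] [337, 159, 15, 17, 180] [[757.0, -215.0, 60.0], [741.0, -209.0, 110.0]]
T [359.1 207.8] [352, 201, 15, 15, 175] [[610.0, -271.0, 60.0], [599.0, -264.0, 110.0]]
edge [578.37280796 326.87269496 310.        ] [ 584.13581137 -317.33173619  310.        ] -0.5125499748274012
wash [ 548.47012634 -465.1632377   190.        ]
[[-0.949 -0.     0.316]
 [-0.316  0.001 -0.949]
 [ 0.    -1.    -0.001]]
```

Emit:
send_rows(
  deltas=[
    [-2.7,-0.7,-2.6,0,0,0],
    [-2.7,-0.7,-2.6,0,0,0],
    [-2.7,-0.7,-2.6,0,0,0],
    [-2.7,-0.7,-2.6,0,0,0],
    [-2.7,-0.7,-2.6,0,0.08,0],
    [-2.7,-0.7,-2.6,0,0.08,0],
    [-2.7,-0.7,-2.6,0,0.08,0],
    [-2.7,-0.7,-2.6,0,0.08,0],
  ],
  jaw=0,
  squeeze=20,
)

```text
time: 0.97
ee_pos: [357.0, -356.8, 251.0]
tool_rot: [-0.011, 0.006, 0.708, -0.707]
ft_force: [2.2, -1.6, 0.2]
grip_width: 0.997
```

Emit:
send_rows(
  deltas=[
    [-0.9,0,-4.0,0,0,0],
    [-0.9,0,-4.0,0,0,0],
    [-0.9,0,-4.0,0,0,0],
    [-0.9,0,-4.0,0,0,0],
    [-0.9,0,-4.0,0,0,0],
    [-0.9,0,-4.0,0,0,0],
    [-0.9,0,-4.0,0,0,0],
    [-0.9,0,-4.0,0,0,0],
  ],
)

```text
time: 1.63
ee_pos: [440.2, -33.9, 253.3]
tool_rot: [0.011, -0.011, -0.705, 0.709]
ft_force: [0.6, -0.1, -0.3]
grip_width: 0.999
```

Emit:
send_rows(
  deltas=[
    [-0.5,0,-4.0,0,0,0],
    [-0.5,0,-4.0,0,0,0],
    [-0.5,0,-4.0,0,0,0],
    [0,0,-4.0,0,0,0],
    [0,0,-4.0,0,0,0.1],
    [0,0,-4.0,0,0,0.1],
    [0,0,-4.0,0,0,0.1],
    [0,0,-4.0,0,0,0.1],
  ],
  jaw=79,
)

```text
time: 2.3
ee_pos: [467.6, 297.9, 253.3]
tool_rot: [0.133, 0.156, 0.692, -0.692]
ft_force: [1.7, -0.5, -0.8]
grip_width: 0.693
```

```bash
python3 - <<'E'
from h import *
s=manip.state();print(np.round(s["joint_pos"],2),s["ee_pos"]);print(R.from_quat(s["tool_rot"],scalar_first=True).as_matrix().round(3))
E
```

```text
[ 0.26 -0.15 -1.01  1.89  0.18  1.05 -2.43] [467.59970305 297.89660613 253.29918765]
[[-0.916  0.4   -0.033]
 [ 0.033 -0.007 -0.999]
 [-0.4   -0.917 -0.007]]
```

Emit:
send_rows(
  deltas=[
    [0,0,0,0,-0.125,0],
    [0,0,0,0,-0.125,0],
    [0,0,0,0,-0.125,0],
    [0,0,0,0,-0.125,0],
    [0,0,0,0,-0.125,0],
    [0,0,0,0,-0.125,0],
    [0,0,0,0,-0.125,0],
    [0,0,0,0,-0.125,0],
  ],
)

```text
time: 2.97
ee_pos: [457.0, 315.2, 254.7]
tool_rot: [-0.453, 0.187, -0.545, 0.681]
ft_force: [0.8, 0.2, 0.3]
grip_width: 0.691
```

Emit:
send_rows(
  deltas=[
    [0,0,0,0,-0.125,0],
    [0,0,0,0,-0.125,0],
    [0,0,0,0,-0.125,0],
    [0,0,0,0,-0.125,0],
    [0,0,0,0,-0.125,0],
    [0,0,0,0,-0.125,0],
    [0,0,0,0,-0.125,0],
    [0,0,0,0,-0.125,0],
  ],
)

```text
time: 3.63
ee_pos: [456.0, 315.1, 255.2]
tool_rot: [0.658, -0.49, 0.261, -0.508]
ft_force: [0.4, -0.5, -0.7]
grip_width: 0.694
```

Emit:
send_rows(
  deltas=[
    [0,0,0,0,-0.125,0],
    [0,0,0,0,-0.125,0],
    [0,0,0,0,-0.125,0],
    [0,0,0,0,-0.125,0],
    [0,0,0,0,-0.125,0],
    [0,0,0,0,-0.125,0],
    [0,0,0,0,-0.125,0],
    [0,0,0,0,-0.125,0],
  ],
)

```text
time: 4.3
ee_pos: [455.1, 314.7, 255.8]
tool_rot: [0.702, -0.674, -0.087, -0.212]
ft_force: [-0.0, 0.2, 0.5]
grip_width: 0.692
```

```bash
cat > st.py <<'E'
from h import *
import sys
np.set_printoptions(suppress=True,precision=3)
s=manip.state();print("t",s["time"],"q",np.round(s["joint_pos"],2),"p",np.round(s["ee_pos"],1),"F",np.round(s["ft_force"],2),"w",s["grip_width"]*87)
M=R.from_quat(s["tool_rot"],scalar_first=True).as_matrix();print(M.round(3))
if len(sys.argv)>4: # target TCP x y z and tilt deg (below horizontal), jaw axis +y
    P=np.array(list(map(float,sys.argv[1:4])));a=np.radians(float(sys.argv[4]));y=np.array([np.cos(a),0,-np.sin(a)]);z=np.array([0,1.,0])
    G=np.c_[np.cross(y,z),y,z]; print("d tool cm",(M.T@(P-s["ee_pos"])/10).round(2),"turn",R.from_matrix(M.T@G).as_rotvec().round(3)); print("d in goal tool axes",(G.T@(P-s["ee_pos"])/10).round(2))
E
python3 st.py 480 243 220 45
```

```text
t 4.3 q [-0.11 -0.13 -0.73  1.9   0.26  1.06  0.44] p [455.1 314.7 255.8] F [-0.04  0.19  0.53] w 60.2284066929303
[[ 0.895  0.415  0.163]
 [-0.18   0.002  0.984]
 [ 0.408 -0.91   0.076]]
d tool cm [ 2.06  4.28 -6.92] turn [ 0.031 -0.179 -0.357]
d in goal tool axes [-0.77  4.29 -7.17]
```

Emit:
send_rows(
  deltas=[
    [0.5,1.0,-1.7,0.01,-0.06,-0.12],
    [0.3,1.0,-1.7,0.01,-0.06,-0.12],
    [0,1.0,-1.8,0.01,-0.06,-0.12],
    [-0.5,1.0,-1.8,0,0,0],
    [0,0,0,0,0,0],
  ],
)

```text
time: 4.72
ee_pos: [475.9, 243.3, 219.0]
tool_rot: [0.657, -0.655, -0.266, -0.263]
ft_force: [-0.1, -1.0, 0.3]
grip_width: 0.693
```

```bash
python3 st.py 612 243 103 45; python3 - <<'E'
from h import *
d=vision.snapshot("top");cv2.imwrite("pics/t2.png",cv2.resize(d["frame"][150:310,130:400],None,fx=2.9,fy=2.9,interpolation=cv2.INTER_CUBIC))
E
```

```text
t 4.7167 q [-0.11 -0.36 -0.73  2.27  0.53  0.68  0.36] p [475.9 243.3 219. ] F [-0.12 -0.97  0.28] w 60.285789006295076
[[ 0.72   0.694 -0.005]
 [ 0.003  0.004  1.   ]
 [ 0.694 -0.72   0.001]]
d tool cm [ 1.75 17.8  -0.1 ] turn [-0.004  0.003 -0.018]
d in goal tool axes [ 1.42 17.83 -0.03]
```

View pics/t2.png

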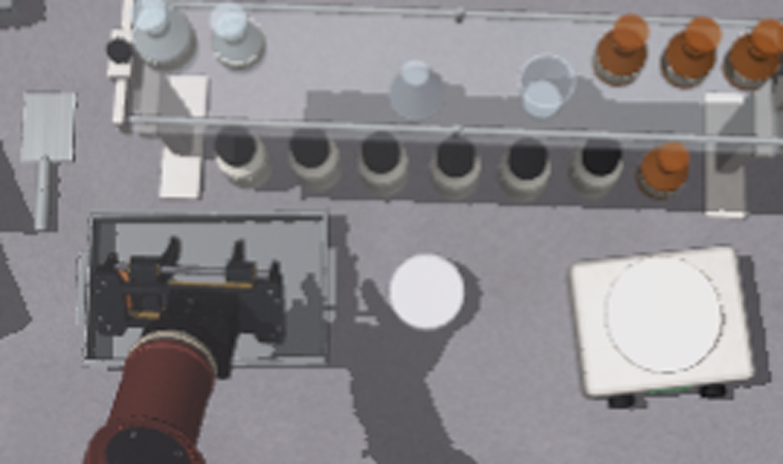

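Emit:
send_rows(
  deltas=[
    [0,2.5,0,0,0,0.07],
    [0.5,2.5,0,0,0,0.06],
    [1,2.5,0,0,0,0],
    [1,2.5,0,0,0,0],
    [0,0,0,0,0,0],
  ],
)

```text
time: 5.18
ee_pos: [565.9, 252.1, 164.8]
tool_rot: [0.675, -0.667, -0.225, -0.222]
ft_force: [-1.2, -0.1, -0.1]
grip_width: 0.69
```

```bash
python3 st.py 611 243 101 52
```

```text
t 5.1833 q [-0.05 -0.03 -0.68  2.12  0.67  0.65  0.37] p [565.9 252.1 164.8] F [-1.16 -0.14 -0.05] w 60.01280423316824
[[ 0.8    0.6   -0.007]
 [ 0.     0.012  1.   ]
 [ 0.6   -0.8    0.01 ]]
d tool cm [-0.22  7.8  -1.  ] turn [-0.012  0.    -0.019]
d in goal tool axes [-0.37  7.8  -0.91]
```

Emit:
send_rows(
  deltas=[
    [0,0.8,-1.0,0,0,-0.01],
    [0,0,0,0,0,0],
  ],
)

```text
time: 5.35
ee_pos: [572.9, 244.0, 158.2]
tool_rot: [0.675, -0.665, -0.227, -0.226]
ft_force: [-0.6, -0.5, -0.7]
grip_width: 0.687
```

```bash
python3 st.py 611 243 101 52
```

```text
t 5.35 q [-0.04 -0.02 -0.67  2.13  0.7   0.62  0.36] p [572.9 244.  158.2] F [-0.6  -0.54 -0.65] w 59.767484342000806
[[ 0.795  0.606 -0.006]
 [-0.003  0.014  1.   ]
 [ 0.606 -0.795  0.013]]
d tool cm [-0.43  6.86 -0.2 ] turn [-0.014 -0.003 -0.012]
d in goal tool axes [-0.52  6.85 -0.1 ]
```

Emit:
send_rows(
  deltas=[
    [-0.1,1.7,-0.1,-0.01,0,-0.01],
    [-0.1,1.7,-0.1,0,0,0],
    [-0.1,1.7,0,0,0,0],
    [-0.1,1.7,0,0,0,0],
    [0,0,0,0,0,0],
  ],
)

```text
time: 5.77
ee_pos: [615.9, 248.8, 108.1]
tool_rot: [0.672, -0.664, -0.23, -0.234]
ft_force: [0.1, -0.4, 0.0]
grip_width: 0.694
```

```bash
python3 st.py 611 243 101 52; python3 - <<'E'
from h import *
a=vision.snapshot("scene")["frame"][170:330,200:400];b=vision.snapshot("top")["frame"][170:310,140:315]
cv2.imwrite("pics/g1.png",np.hstack([cv2.resize(a,(480,384),interpolation=2),cv2.resize(b,(320,384),interpolation=2)]))
E
```

```text
t 5.7667 q [-0.06  0.15 -0.65  2.11  1.01  0.59  0.1 ] p [615.9 248.8 108.1] F [ 0.07 -0.43  0.  ] w 60.3626727499804
[[ 0.784  0.62   0.001]
 [-0.009  0.008  1.   ]
 [ 0.62  -0.784  0.012]]
d tool cm [-0.82  0.24 -0.59] turn [-0.008 -0.008  0.006]
d in goal tool axes [-0.82  0.25 -0.58]
```

View pics/g1.png

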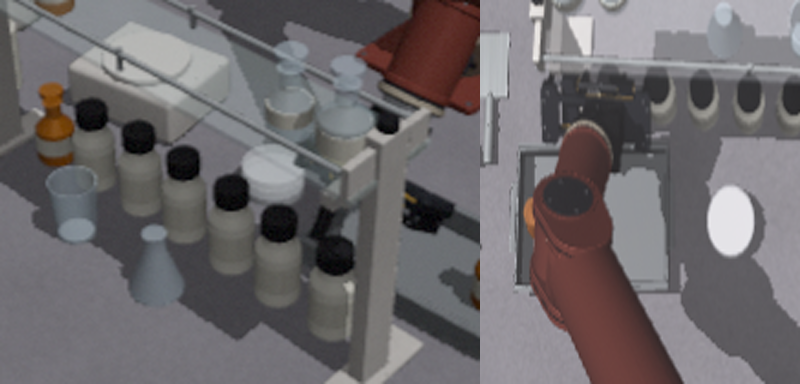

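The right-hand finger is visible at crop (325,215), beside the end bottle's cap at (335,255), and the body is clear of the glass edge. I'll trim the position and close.

Emit:
send_rows(
  deltas=[
    [-0.6,0.2,-0.5,0,0,0],
    [0,0,0,0,0,0],
  ],
)

```text
time: 6.03
ee_pos: [611.6, 246.5, 107.2]
tool_rot: [0.672, -0.662, -0.232, -0.235]
ft_force: [-0.4, -0.4, 0.6]
grip_width: 0.691
```

Emit:
send_rows(
  deltas=[
    [0,0,0,0,0,0],
    [0,0,0,0,0,0],
    [0,0,0,0,0,0],
    [0,0,0,0,0,0],
  ],
  jaw=255,
  squeeze=25,
)

```text
time: 6.37
ee_pos: [611.5, 246.5, 110.4]
tool_rot: [0.672, -0.662, -0.234, -0.236]
ft_force: [0.6, -0.0, -3.7]
grip_width: 0.494
```

```bash
python3 st.py 611 243 101 52
```

```text
t 6.3667 q [-0.06  0.13 -0.65  2.13  1.01  0.57  0.1 ] p [611.5 246.5 110.4] F [ 0.56 -0.   -3.69] w 42.94683689745723
[[ 0.779  0.627 -0.001]
 [-0.008  0.012  1.   ]
 [ 0.627 -0.779  0.014]]
d tool cm [-0.62  0.7  -0.36] turn [-0.012 -0.008  0.014]
d in goal tool axes [-0.62  0.72 -0.35]
```

Emit:
send_rows(
  deltas=[
    [0.6,-0.8,0,0,0,0],
    [0.6,-0.8,0,0,0,0],
    [0,0,0,0,0,0],
    [0,0,0,0,0,0],
  ],
)

```text
time: 6.7
ee_pos: [608.2, 244.7, 127.6]
tool_rot: [0.672, -0.663, -0.232, -0.234]
ft_force: [-0.1, -0.5, -5.0]
grip_width: 0.488
```

```bash
python3 st.py 540 243 170 52
```

```text
t 6.7 q [-0.04  0.09 -0.67  2.12  0.92  0.59  0.18] p [608.2 244.7 127.6] F [-0.07 -0.49 -5.02] w 42.45867049337424
[[ 0.783  0.622 -0.   ]
 [-0.008  0.01   1.   ]
 [ 0.622 -0.783  0.012]]
d tool cm [-2.69 -7.56 -0.12] turn [-0.01  -0.008  0.009]
d in goal tool axes [-2.76 -7.54 -0.17]
```

Emit:
send_rows(
  deltas=[
    [-0.3,-1.0,0,0,0,0],
    [-0.4,-1.7,0,0,0,0],
    [-0.4,-1.9,0,0,0,0],
    [-0.4,-1.9,0.3,0,0,0],
    [-1,-1.3,0.6,0,0,0],
    [-1,-0.9,0.6,0,0,0],
  ],
)

```text
time: 7.2
ee_pos: [522.8, 254.4, 168.1]
tool_rot: [0.671, -0.667, -0.226, -0.233]
ft_force: [-1.1, 1.2, -4.4]
grip_width: 0.476
```

```bash
python3 st.py 482 286 180 51.5
```

```text
t 7.2 q [-0.07 -0.12 -0.73  2.19  0.64  0.66  0.31] p [522.8 254.4 168.1] F [-1.08  1.22 -4.41] w 41.44013981422671
[[ 0.789  0.614  0.008]
 [-0.012  0.003  1.   ]
 [ 0.614 -0.789  0.009]]
d tool cm [-2.53 -3.44  3.14] turn [-0.002 -0.012 -0.011]
d in goal tool axes [-2.45 -3.48  3.16]
```

```bash
python3 - <<'E'
from h import *
a=vision.snapshot("scene")["frame"][190:330,290:450]
cv2.imwrite("pics/g2.png",cv2.resize(a,(640,560),interpolation=2))
E
```

```text
(no output)
```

View pics/g2.png

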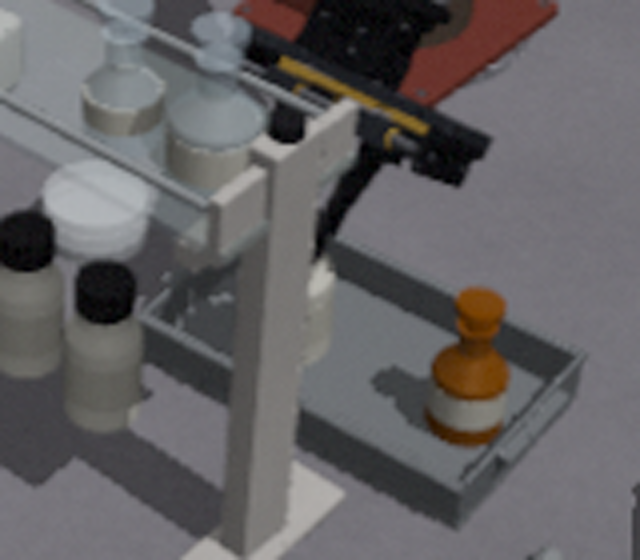

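The bottle hangs upright over the tray, seen at crop (315,310) behind the post. The packed amber bottle is at (468,360).

Emit:
send_rows(
  deltas=[
    [-0.9,-0.9,1.0,0,-0.01,0],
    [-1.0,-1.0,1.0,0,0,0],
    [-0.8,-0.9,0.9,0,0,0],
    [0,0,0,0,0,0],
  ],
  squeeze=32,
)

```text
time: 7.58
ee_pos: [478.1, 286.5, 170.9]
tool_rot: [0.67, -0.668, -0.23, -0.228]
ft_force: [-0.6, 0.9, -4.4]
grip_width: 0.477
```

```bash
python3 st.py 482 286 120 51.5; python3 - <<'E'
from h import *
a=vision.snapshot("scene");T=vision.snapshot("top")
cv2.imwrite("pics/g3.png",np.hstack([cv2.resize(a["frame"][200:320,320:440],(480,480),interpolation=2),cv2.resize(T["frame"][215:285,150:250],(320,480),interpolation=2)]))
# tray corners from the top picture (rim z=45): edges by bright/dark gradients
E
```

```text
t 7.5833 q [-0.12 -0.16 -0.8   2.19  0.62  0.74  0.24] p [478.1 286.5 170.9] F [-0.57  0.9  -4.38] w 41.53089515324791
[[ 0.79   0.613 -0.004]
 [ 0.003  0.003  1.   ]
 [ 0.613 -0.79   0.001]]
d tool cm [-2.81  4.26 -0.06] turn [-0.003  0.003 -0.012]
d in goal tool axes [-2.87  4.23 -0.05]
```

View pics/g3.png

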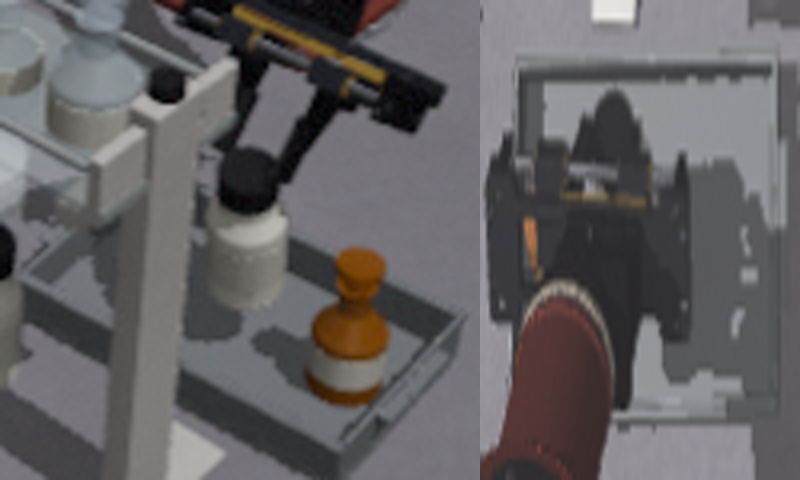

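```bash
python3 - <<'E'
from h import *
S=vision.snapshot("scene");T=vision.snapshot("top")
print(two(S,(382.5,245),T,(191.6,232)),onplane(S,(382.5,245),181),onplane(S,(382,276),64),onplane(S,(381,273),71),onplane(T,(191.6,232),190))
# tray: rim corners
for p in((163,224.5),(245,224),(245.5,276),(160,277)): print(onplane(T,p,45).round())
print("amber base S",onplane(S,(320+345/4,200+385/4),15),"amber stopper T?",onplane(T,(172.5,248),117))
E
```

```text
(array([471.79291168, 289.73476167, 180.61639379]), np.float64(10.600707177514115)) [468.76998205 294.07167141 181.        ] [465.84446425 303.06383593  64.        ] [463.74761276 297.11040614  71.        ] [473.31421026 283.50441879 190.        ]
[517. 415.  45.]
[534. 126.  45.]
[353. 112.  45.]
[334. 406.  45.]
amber base S [442.09045444 379.82496783  15.        ] amber stopper T? [427.39217464 356.53320131 117.        ]
```

The bottle hangs upright at about (469,289), cap at crop (250,180). Now I'll lower it.

Emit:
send_rows(
  deltas=[
    [-0.6,1.0,-0.2,0,0,0],
    [-0.75,1.1,-0.2,0,0,0],
    [-0.75,1.1,-0.2,0,0,0],
    [-0.7,0.8,0,0,0,0],
    [0,0,0,0,0,0],
  ],
)

```text
time: 8.2
ee_pos: [486.3, 273.9, 120.1]
tool_rot: [-0.669, 0.669, 0.227, 0.231]
ft_force: [-0.4, 0.3, -4.1]
grip_width: 0.475
```

```bash
python3 st.py 481 280 112 51.5
```

```text
t 8.2 q [-0.08 -0.06 -0.84  2.25  0.81  0.68  0.05] p [486.3 273.9 120.1] F [-0.43  0.32 -4.11] w 41.34931169937696
[[ 0.79   0.613  0.007]
 [-0.006 -0.003  1.   ]
 [ 0.613 -0.79   0.002]]
d tool cm [-0.92  0.31  0.6 ] turn [ 0.003 -0.006 -0.013]
d in goal tool axes [-0.92  0.3   0.61]
```

Emit:
send_rows(
  deltas=[
    [-0.25,0.25,0,0,0,0],
    [-0.2,0.25,0,0,0,0],
    [0,0,0,0,0,0],
  ],
)

```text
time: 8.45
ee_pos: [490.7, 274.7, 118.7]
tool_rot: [0.668, -0.668, -0.229, -0.235]
ft_force: [0.1, 0.2, -5.3]
grip_width: 0.476
```

Emit:
send_rows(
  deltas=[
    [-0.2,0.25,0,0,0,0],
    [0,0,0,0,0,0],
  ],
)

```text
time: 8.62
ee_pos: [492.6, 275.4, 118.0]
tool_rot: [0.668, -0.667, -0.229, -0.237]
ft_force: [0.5, 0.2, -4.6]
grip_width: 0.475
```

Emit:
send_rows(
  deltas=[
    [-0.2,0.25,0,0,0,0],
    [0,0,0,0,0,0],
  ],
)

```text
time: 8.78
ee_pos: [495.2, 276.3, 118.4]
tool_rot: [0.668, -0.666, -0.231, -0.239]
ft_force: [-0.1, -0.4, -4.6]
grip_width: 0.476
```

```bash
python3 st.py 484 276 111 51
```

```text
t 8.7833 q [-0.08 -0.04 -0.85  2.25  0.88  0.67 -0.01] p [495.2 276.3 118.4] F [-0.11 -0.37 -4.59] w 41.41971215615136
[[ 0.779  0.627  0.01 ]
 [-0.011 -0.001  1.   ]
 [ 0.627 -0.779  0.006]]
d tool cm [-1.34 -0.13 -0.05] turn [ 0.001 -0.011 -0.003]
d in goal tool axes [-1.34 -0.13 -0.03]
```

Emit:
send_rows(
  deltas=[
    [-0.6,0,0,0,0,0],
    [-0.6,0,0,0,0,0],
  ],
)

```text
time: 8.95
ee_pos: [490.1, 277.7, 116.7]
tool_rot: [0.667, -0.664, -0.234, -0.243]
ft_force: [-4.3, -8.0, 29.0]
grip_width: 0.483
```

```bash
python3 st.py 484 276 111 51
```

```text
t 8.95 q [-0.09 -0.04 -0.86  2.27  0.9   0.68 -0.06] p [490.1 277.7 116.7] F [-4.32 -7.96 29.04] w 42.048182019014334
[[ 0.772  0.635  0.011]
 [-0.013 -0.001  1.   ]
 [ 0.635 -0.772  0.008]]
d tool cm [-0.84  0.06 -0.18] turn [ 0.001 -0.013  0.007]
d in goal tool axes [-0.84  0.06 -0.17]
```

Emit:
send_rows(
  deltas=[
    [0.1,-0.1,0,0,0,0.01],
  ],
)

```text
time: 9.03
ee_pos: [490.0, 277.7, 118.5]
tool_rot: [0.668, -0.665, -0.231, -0.24]
ft_force: [-0.6, -0.1, -5.8]
grip_width: 0.478
```

Emit:
send_rows(
  deltas=[
    [0,0,0,0,0,0],
    [0,0,0,0,0,0],
  ],
  jaw=95,
)

```text
time: 9.2
ee_pos: [489.8, 277.9, 118.5]
tool_rot: [0.668, -0.665, -0.231, -0.24]
ft_force: [-1.0, 0.2, 0.4]
grip_width: 0.552
```

```bash
python3 st.py 484 276 111 51
```

```text
t 9.2 q [-0.09 -0.05 -0.85  2.26  0.87  0.68 -0.03] p [489.8 277.9 118.5] F [-0.96  0.16  0.4 ] w 48.053739274316285
[[ 0.778  0.629  0.011]
 [-0.013 -0.     1.   ]
 [ 0.629 -0.778  0.008]]
d tool cm [-0.93  0.22 -0.21] turn [ 0.    -0.013 -0.001]
d in goal tool axes [-0.93  0.22 -0.19]
```

Emit:
send_rows(
  deltas=[
    [0,0,0,0,0,0],
    [0,-1.5,-0.2,0,0,0],
    [0,-2.5,-0.6,0,0,0],
    [0.5,-3,-1.5,0,-0.01,0],
    [1,-1.5,-3,0,0,0],
    [1,0,-3.5,0,0,0.01],
  ],
  jaw=79,
)

```text
time: 9.7
ee_pos: [448.0, 212.3, 195.5]
tool_rot: [0.669, -0.667, -0.232, -0.234]
ft_force: [2.1, 0.3, 1.0]
grip_width: 0.691
```

```bash
python3 st.py 572 156 160 52; python3 - <<'E'
from h import *
S=vision.snapshot("scene");cv2.imwrite("pics/g4.png",cv2.resize(S["frame"][190:320,320:450],(600,600),interpolation=2))
E
```

```text
t 9.7 q [-0.32 -0.38 -0.51  2.32  0.45  0.74  0.46] p [448.  212.3 195.5] F [2.15 0.26 0.98] w 60.133940247663276
[[ 0.783  0.622  0.001]
 [-0.003  0.002  1.   ]
 [ 0.622 -0.783  0.003]]
d tool cm [ 7.52 10.48 -5.62] turn [-0.002 -0.003  0.008]
d in goal tool axes [ 7.59 10.43 -5.63]
```

View pics/g4.png

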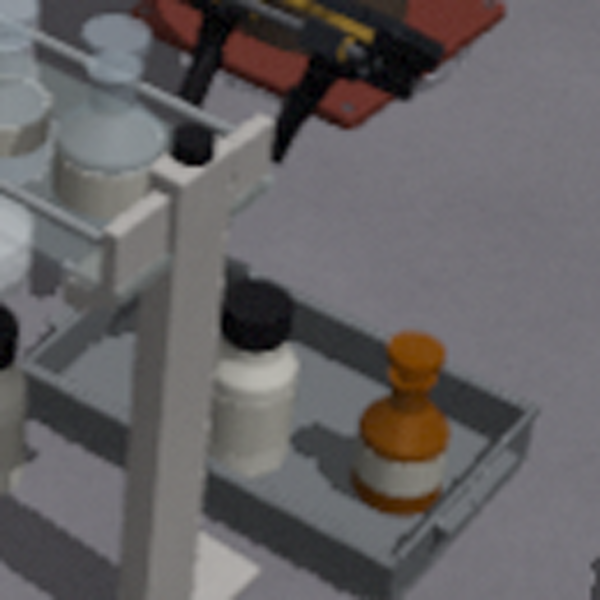

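The first bottle stands upright in the tray, cap at crop (257,315), with the amber bottle undisturbed. On to bottle two.

Emit:
send_rows(
  deltas=[
    [1.0,2.5,-1.1,0,0,0],
    [1.5,2.5,-1.1,0,0,0],
    [1.5,2.5,-1.1,0,0,0],
    [1.5,2.0,-1.1,0,0,0],
    [1.0,0.5,-0.6,0,0,0],
    [0,0,0,0,0,0],
  ],
)

```text
time: 10.25
ee_pos: [566.1, 165.5, 157.7]
tool_rot: [0.671, -0.663, -0.236, -0.234]
ft_force: [-0.8, 0.3, 1.0]
grip_width: 0.69
```

```bash
python3 st.py 611 157 104 52;python3 - <<'E'
from h import *
S=vision.snapshot("scene");print(onplane(S,(375.7,258.3),121))
E
```

```text
t 10.25 q [-0.19 -0.15 -0.37  2.26  0.62  0.51  0.53] p [566.1 165.5 157.7] F [-0.76  0.31  1.  ] w 59.99591783306365
[[ 0.779  0.627 -0.007]
 [ 0.     0.011  1.   ]
 [ 0.627 -0.779  0.009]]
d tool cm [ 0.13  6.99 -0.93] turn [-0.011  0.     0.015]
d in goal tool axes [ 0.23  7.   -0.85]
[469.85412437 276.9087877  121.        ]
```

Emit:
send_rows(
  deltas=[
    [0,0.3,-1.0,0,0,0.01],
    [0.1,1.6,-0.2,-0.01,0,0],
    [0,1.7,-0.15,0,0,0],
    [0,1.7,-0.15,0,0,0],
    [0,1.7,-0.15,0,0,0],
    [0,0,0,0,0,0],
  ],
)

```text
time: 10.8
ee_pos: [606.9, 156.3, 101.3]
tool_rot: [0.67, -0.666, -0.234, -0.23]
ft_force: [-0.7, -0.4, -0.7]
grip_width: 0.689
```

```bash
python3 st.py 611 157 103 52
```

```text
t 10.8 q [-0.15  0.02 -0.36  2.24  0.88  0.41  0.33] p [606.9 156.3 101.3] F [-0.7  -0.37 -0.67] w 59.97019204861928
[[ 0.785  0.62  -0.008]
 [ 0.004  0.008  1.   ]
 [ 0.62  -0.785  0.003]]
d tool cm [0.43 0.12 0.07] turn [-0.008  0.004  0.005]
d in goal tool axes [0.43 0.11 0.07]
```

Good. Close and lift.

Emit:
send_rows(
  deltas=[
    [0.4,0.1,0,0,0,0],
    [0,0,0,0,0,0],
    [0,0,0,0,0,0],
    [0,0,0,0,0,0],
  ],
  jaw=255,
  squeeze=25,
)

```text
time: 11.13
ee_pos: [608.5, 159.0, 104.0]
tool_rot: [0.67, -0.666, -0.235, -0.229]
ft_force: [-0.4, -0.1, -3.8]
grip_width: 0.5
```

Emit:
send_rows(
  deltas=[
    [0.6,-0.8,0,0,0,0],
    [0.6,-0.8,0,0,0,0],
    [0,0,0,0,0,0],
    [0,0,0,0,0,0],
  ],
)

```text
time: 11.47
ee_pos: [604.5, 158.9, 123.4]
tool_rot: [0.67, -0.666, -0.234, -0.227]
ft_force: [-1.0, 0.1, -4.3]
grip_width: 0.495
```

```bash
python3 st.py 540 157 170 52
```

```text
t 11.4667 q [-0.15 -0.02 -0.37  2.22  0.75  0.44  0.46] p [604.5 158.9 123.4] F [-0.99  0.07 -4.31] w 43.06329859223265
[[ 0.787  0.617 -0.011]
 [ 0.007  0.009  1.   ]
 [ 0.617 -0.787  0.002]]
d tool cm [-2.2  -7.65 -0.1 ] turn [-0.009  0.007  0.002]
d in goal tool axes [-2.21 -7.65 -0.19]
```

Emit:
send_rows(
  deltas=[
    [-0.3,-1.0,0,0,0,0],
    [-0.4,-1.9,0,0,0,0],
    [-0.4,-2.1,0,0,0,0],
    [-0.4,-2.1,0.3,0,0,0],
    [-0.8,-1.5,0.3,0,0,0],
    [-1,-1.1,0.3,0,0,0],
    [-1,-1.1,0.3,0,0,0],
  ],
  squeeze=30,
)

```text
time: 12.05
ee_pos: [497.4, 166.6, 177.6]
tool_rot: [0.67, -0.669, -0.23, -0.226]
ft_force: [0.8, 1.1, -3.8]
grip_width: 0.491
```

```bash
python3 st.py 482 173 172 51.5
```

```text
t 12.05 q [-0.23 -0.32 -0.4   2.32  0.45  0.62  0.62] p [497.4 166.6 177.6] F [ 0.83  1.13 -3.8 ] w 42.73853595534618
[[ 0.792  0.61  -0.006]
 [ 0.005  0.003  1.   ]
 [ 0.61  -0.792 -0.   ]]
d tool cm [-1.56 -0.49  0.65] turn [-0.003  0.005 -0.016]
d in goal tool axes [-1.55 -0.52  0.64]
```

Emit:
send_rows(
  deltas=[
    [-0.9,0.6,0.25,0,0,0],
    [-1.0,0.8,0.25,0,0,0],
    [-1.0,0.8,0.25,0,0,0],
    [-1.0,0.8,0.25,0,0,0],
    [-0.8,0.5,0.1,0,0,0],
  ],
)

```text
time: 12.47
ee_pos: [478.6, 179.8, 123.9]
tool_rot: [0.67, -0.668, -0.233, -0.226]
ft_force: [-0.4, -0.2, -4.4]
grip_width: 0.494
```

```bash
python3 st.py 482 173 110 51.5
```

```text
t 12.4667 q [-0.05 -0.28 -0.65  2.4   0.53  0.5   0.45] p [478.6 179.8 123.9] F [-0.38 -0.22 -4.37] w 42.964198416665276
[[ 0.79   0.613 -0.011]
 [ 0.008  0.007  1.   ]
 [ 0.613 -0.79   0.   ]]
d tool cm [-0.6   1.3  -0.68] turn [-0.007  0.008 -0.011]
d in goal tool axes [-0.6   1.3  -0.68]
```

Emit:
send_rows(
  deltas=[
    [0.3,0.6,-0.4,0,0,0],
    [0.2,0.6,-0.4,0,0,0],
    [0,0.3,-0.2,0,0,0],
  ],
)

```text
time: 12.72
ee_pos: [489.4, 171.1, 111.9]
tool_rot: [0.67, -0.668, -0.234, -0.223]
ft_force: [0.4, 0.2, -4.1]
grip_width: 0.496
```

```bash
python3 st.py 495 170 110 51.5
```

```text
t 12.7167 q [ 0.16 -0.26 -0.79  2.4   0.48  0.43  0.53] p [489.4 171.1 111.9] F [ 0.38  0.22 -4.13] w 43.11048886617743
[[ 0.791  0.612 -0.015]
 [ 0.013  0.008  1.   ]
 [ 0.612 -0.791 -0.002]]
d tool cm [ 0.32  0.49 -0.11] turn [-0.008  0.013 -0.014]
d in goal tool axes [ 0.32  0.5  -0.11]
```

Emit:
send_rows(
  deltas=[
    [0.3,0.4,0,0,0,0],
    [0,0,0,0,0,0],
  ],
)

```text
time: 12.88
ee_pos: [494.3, 169.4, 109.4]
tool_rot: [0.67, -0.669, -0.233, -0.224]
ft_force: [-0.6, 2.1, -2.4]
grip_width: 0.492
```

Emit:
send_rows(
  deltas=[
    [-0.1,0.3,0,0,0,0],
  ],
)

```text
time: 12.97
ee_pos: [496.9, 170.0, 108.3]
tool_rot: [0.669, -0.668, -0.234, -0.225]
ft_force: [-6.0, -5.3, 28.6]
grip_width: 0.495
```

Emit:
send_rows(
  deltas=[
    [-0.2,0.3,0,0,0,0],
  ],
)

```text
time: 13.05
ee_pos: [500.4, 171.6, 108.8]
tool_rot: [0.669, -0.667, -0.237, -0.227]
ft_force: [-6.6, -5.4, 30.7]
grip_width: 0.494
```

```bash
python3 st.py 495 170 108 51.5
```

```text
t 13.05 q [ 0.23 -0.23 -0.85  2.39  0.54  0.41  0.48] p [500.4 171.6 108.8] F [-6.61 -5.38 30.69] w 42.94576084606932
[[ 0.785  0.62  -0.014]
 [ 0.011  0.008  1.   ]
 [ 0.62  -0.785 -0.001]]
d tool cm [-0.48 -0.27 -0.15] turn [-0.008  0.011 -0.003]
d in goal tool axes [-0.48 -0.27 -0.16]
```

Emit:
send_rows(
  deltas=[
    [0,-0.25,0,0,0,0],
  ],
)

```text
time: 13.13
ee_pos: [500.0, 172.2, 112.0]
tool_rot: [0.669, -0.666, -0.238, -0.228]
ft_force: [-0.3, -0.4, -5.1]
grip_width: 0.495
```

Emit:
send_rows(
  deltas=[
    [0,0,0,0,0,0],
    [0,0,0,0,0,0],
    [0,0,0,0,0,0],
  ],
  jaw=79,
)

```text
time: 13.38
ee_pos: [500.5, 173.6, 113.4]
tool_rot: [0.669, -0.665, -0.239, -0.228]
ft_force: [-0.9, 0.2, 0.6]
grip_width: 0.634
```

Emit:
send_rows(
  deltas=[
    [0,-1.5,0,0,0,0],
    [0,-2.5,-0.2,0,0,0],
    [0.5,-2.5,-0.8,0,0,0],
    [1.5,-1.0,-2,0,0,0],
    [2,0,-2.5,0,0,0],
  ],
)

```text
time: 13.8
ee_pos: [487.2, 142.3, 174.3]
tool_rot: [0.67, -0.664, -0.242, -0.228]
ft_force: [-0.2, 0.7, 1.4]
grip_width: 0.69
```

```bash
python3 st.py 566 73 158 55; python3 - <<'E'
from h import *
S=vision.snapshot("scene");T=vision.snapshot("top");cv2.imwrite("pics/g5.png",np.hstack([cv2.resize(S["frame"][190:310,290:430],(420,360),interpolation=2),cv2.resize(T["frame"][180:290,150:270],(392,360),interpolation=2)]))
E
```

```text
t 13.8 q [-0.28 -0.38 -0.32  2.39  0.45  0.58  0.67] p [487.2 142.3 174.3] F [-0.17  0.71  1.43] w 60.01530338220492
[[ 0.779  0.627 -0.021]
 [ 0.016  0.014  1.   ]
 [ 0.627 -0.779  0.001]]
d tool cm [ 5.    6.11 -7.1 ] turn [-0.014  0.016  0.067]
d in goal tool axes [ 5.51  5.86 -6.93]
```

View pics/g5.png

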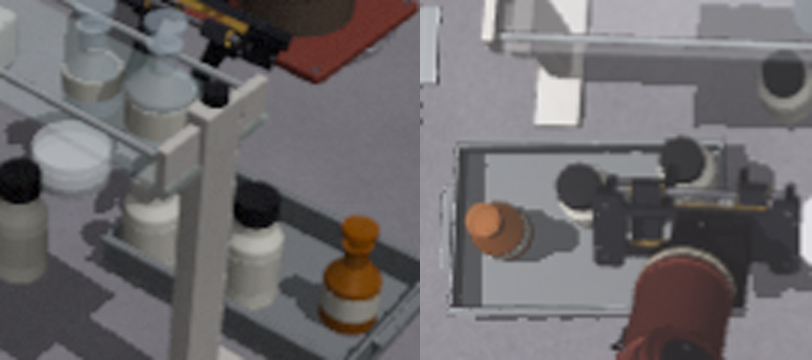

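Both placed bottles stand upright: the first has its cap at top-crop (580,187), the second at (685,160) near the far wall. The gripper hides little of this. Next is the third bottle, at y≈73.

Emit:
send_rows(
  deltas=[
    [1.0,1.5,-1.5,0,0,0.02],
    [1.0,1.5,-1.5,-0.01,0.01,0.02],
    [1.0,1.5,-1.5,0,0,0.01],
    [1.0,1.2,-1.5,0,0,0],
    [0.5,0.5,-1.0,0,0,0],
    [0,0,0,0,0,0],
  ],
)

```text
time: 14.4
ee_pos: [567.0, 70.0, 152.3]
tool_rot: [0.675, -0.67, -0.22, -0.218]
ft_force: [-0.0, -0.2, -0.4]
grip_width: 0.689
```

```bash
python3 st.py 609 73 102 54.5;python3 - <<'E'
from h import *
T=vision.snapshot("top")
print("A",onplane(T,(231.1,228.9),135).round(),"B",onplane(T,(199,237),135).round())
for p in((163,224.5),(245,224)): print(onplane(T,p,45).round())
E
```

```text
t 14.4 q [-0.25 -0.2  -0.07  2.29  0.38  0.47  0.96] p [567.   70.  152.3] F [-0.   -0.23 -0.39] w 59.98482966726438
[[ 0.809  0.588 -0.005]
 [ 0.001  0.007  1.   ]
 [ 0.588 -0.809  0.005]]
d tool cm [0.44 6.54 0.26] turn [-0.007  0.001  0.009]
d in goal tool axes [0.5  6.54 0.3 ]
A [499. 164. 135.] B [466. 268. 135.]
[517. 415.  45.]
[534. 126.  45.]
```

Emit:
send_rows(
  deltas=[
    [0.1,1.6,0.1,0,0,0],
    [0.1,1.7,0,0,0,0],
    [0.1,1.7,0,0,0,0],
    [0.1,1.5,0,0,0,0],
    [0,0,0,0,0,0],
  ],
)

```text
time: 14.87
ee_pos: [607.4, 79.7, 101.5]
tool_rot: [0.676, -0.668, -0.222, -0.216]
ft_force: [-0.6, -1.1, -1.4]
grip_width: 0.689
```

```bash
python3 st.py 609 73 102 54.5
```

```text
t 14.8667 q [-0.21 -0.03 -0.1   2.27  0.53  0.33  0.81] p [607.4  79.7 101.5] F [-0.57 -1.08 -1.36] w 59.967190519136395
[[ 0.807  0.59  -0.012]
 [ 0.004  0.014  1.   ]
 [ 0.59  -0.807  0.009]]
d tool cm [ 0.15  0.04 -0.67] turn [-0.014  0.004  0.011]
d in goal tool axes [ 0.16  0.05 -0.67]
```

Emit:
send_rows(
  deltas=[
    [0.1,0,-0.7,0,0,0],
    [0,0,0,0,0,0],
  ],
)

```text
time: 15.03
ee_pos: [606.7, 75.1, 101.1]
tool_rot: [0.677, -0.668, -0.222, -0.215]
ft_force: [0.2, -0.1, 0.1]
grip_width: 0.692
```

Emit:
send_rows(
  deltas=[
    [0,0,0,0,0,0],
    [0,0,0,0,0,0],
    [0,0,0,0,0,0],
    [0,0,0,0,0,0],
  ],
  jaw=255,
  squeeze=25,
)

```text
time: 15.37
ee_pos: [605.5, 77.5, 103.1]
tool_rot: [0.677, -0.667, -0.224, -0.215]
ft_force: [0.4, -0.8, -2.4]
grip_width: 0.502
```

Emit:
send_rows(
  deltas=[
    [0.6,-0.8,0,0,0,0],
    [0.6,-0.8,0,0,0,0],
    [0,0,0,0,0,0],
    [0,0,0,0,0,0],
  ],
)

```text
time: 15.7
ee_pos: [602.1, 77.4, 120.4]
tool_rot: [0.677, -0.668, -0.222, -0.212]
ft_force: [0.1, -0.3, -4.3]
grip_width: 0.499
```

```bash
python3 st.py 540 73 170 54.5
```

```text
t 15.7 q [-0.22 -0.07 -0.09  2.26  0.43  0.38  0.93] p [602.1  77.4 120.4] F [ 0.05 -0.32 -4.28] w 43.45567759785401
[[ 0.812  0.584 -0.016]
 [ 0.008  0.016  1.   ]
 [ 0.584 -0.812  0.008]]
d tool cm [-2.14 -7.66 -0.3 ] turn [-0.016  0.008  0.004]
d in goal tool axes [-2.17 -7.64 -0.44]
```

Bottle three is full too (4.3 N). The gap left between the two packed bottles is too small, and the near row is at the arm's joint limit. I'll set this one back for now, shift the first packed bottle towards the amber one, then fetch it again.

Emit:
send_rows(
  deltas=[
    [-0.4,0.7,0,0,0,0],
    [-0.4,0.7,0,0,0,0],
    [0,0,0,0,0,0],
  ],
)

```text
time: 15.95
ee_pos: [603.0, 78.0, 102.9]
tool_rot: [0.678, -0.668, -0.222, -0.212]
ft_force: [-0.3, -0.3, -2.7]
grip_width: 0.501
```

```bash
python3 st.py 605.5 77 102 54.5
```

```text
t 15.95 q [-0.21 -0.04 -0.09  2.27  0.49  0.34  0.86] p [603.   78.  102.9] F [-0.28 -0.25 -2.7 ] w 43.56542810597074
[[ 0.812  0.584 -0.017]
 [ 0.009  0.016  1.   ]
 [ 0.584 -0.812  0.008]]
d tool cm [ 0.15  0.22 -0.1 ] turn [-0.016  0.009  0.004]
d in goal tool axes [ 0.15  0.22 -0.1 ]
```

Emit:
send_rows(
  deltas=[
    [0,0,0,0,0,0],
    [0,0,0,0,0,0],
    [0,-1.5,0,0,0,0],
    [0,-2.5,0,0,0,0],
    [0,-2.5,0,0,0,0],
    [0,-0.5,0,0,0,0],
  ],
  jaw=79,
)

```text
time: 16.45
ee_pos: [561.4, 77.5, 161.4]
tool_rot: [0.678, -0.668, -0.221, -0.211]
ft_force: [0.5, 0.1, 1.1]
grip_width: 0.686
```

Emit:
send_rows(
  deltas=[
    [-0.7,-1.5,2.4,0,0,0],
    [-0.7,-1.5,2.4,0,0,0],
    [-0.7,-1.5,2.4,0,0,0],
    [-0.8,-0.6,3.2,0,0,0],
    [-0.8,-0.6,3.2,0,0,0],
    [-0.8,-0.6,3.2,0,0,0],
  ],
)

```text
time: 16.95
ee_pos: [486.8, 245.5, 196.2]
tool_rot: [0.678, -0.665, -0.221, -0.22]
ft_force: [1.4, 0.1, 0.4]
grip_width: 0.687
```

```bash
python3 st.py 480 277 175 53; python3 - <<'E'
from h import *
S=vision.snapshot("scene");cv2.imwrite("pics/g6.png",cv2.resize(S["frame"][190:310,270:430],(800,600),interpolation=2))
E
```

```text
t 16.95 q [-0.29 -0.24 -0.51  2.21  0.49  0.73  0.46] p [486.8 245.5 196.2] F [1.36 0.09 0.39] w 59.8025804659421
[[ 0.805  0.594 -0.007]
 [-0.004  0.017  1.   ]
 [ 0.594 -0.805  0.016]]
d tool cm [-1.81  1.36  3.12] turn [-0.017 -0.004 -0.01 ]
d in goal tool axes [-1.81  1.29  3.15]
```

View pics/g6.png

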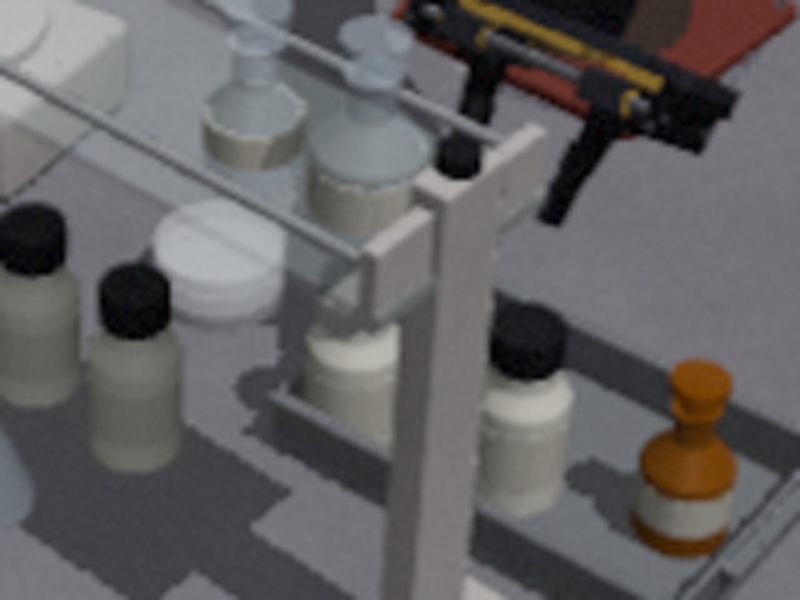

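Bottle three stands in its place at crop (135,370). The first packed bottle has its cap at (527,342) and the amber one is at (690,490).

Emit:
send_rows(
  deltas=[
    [-0.6,0.4,1.1,0,0,0],
    [-0.6,0.4,1.1,0,0,0],
    [-0.6,0.6,0.9,0,0,0],
    [0,0,0,0,0,0],
  ],
)

```text
time: 17.33
ee_pos: [477.7, 293.1, 177.7]
tool_rot: [0.682, -0.66, -0.228, -0.217]
ft_force: [-0.7, 0.5, 0.1]
grip_width: 0.688
```

```bash
python3 st.py 480 277 107 53; python3 - <<'E'
from h import *
S=vision.snapshot("scene");print("B",onplane(S,(375.4,258.4),121),"amber mid",onplane(S,(407,288),35),onplane(S,(410,266),118))
E
```

```text
t 17.3333 q [-0.3  -0.16 -0.62  2.19  0.59  0.73  0.28] p [477.7 293.1 177.7] F [-0.66  0.48  0.06] w 59.86282633054637
[[ 0.801  0.598 -0.024]
 [ 0.005  0.034  0.999]
 [ 0.598 -0.801  0.025]]
d tool cm [-4.05  5.74 -1.79] turn [-0.034  0.005 -0.005]
d in goal tool axes [-4.07  5.78 -1.61]
B [470.832634   276.53766464 121.        ] amber mid [429.8872448  371.55701123  35.        ] [425.99740614 367.78390145 118.        ]
```

Emit:
send_rows(
  deltas=[
    [-0.3,0.5,-0.8,-0.02,0,0],
    [-0.4,0.6,-0.7,-0.01,0,0],
    [0,0,0,0,0,0],
  ],
)

```text
time: 17.63
ee_pos: [480.5, 274.4, 164.8]
tool_rot: [-0.671, 0.671, 0.224, 0.222]
ft_force: [0.1, -0.5, 0.1]
grip_width: 0.693
```

```bash
python3 st.py 480 277 107 53
```

```text
t 17.6333 q [-0.28 -0.15 -0.62  2.21  0.63  0.74  0.25] p [480.5 274.4 164.8] F [ 0.07 -0.5   0.14] w 60.291287330672
[[ 0.801  0.599 -0.002]
 [ 0.003  0.     1.   ]
 [ 0.599 -0.801 -0.002]]
d tool cm [-3.5   4.6   0.27] turn [-0.     0.003 -0.004]
d in goal tool axes [-3.52  4.58  0.26]
```

Emit:
send_rows(
  deltas=[
    [-0.7,1.0,0.1,0,0,0],
    [-0.9,1.2,0.2,0,0,0],
    [-0.9,1.2,0.2,0,0,0],
    [-0.8,1.0,0.1,0,0,0],
    [0,0,0,0,0,0],
  ],
)

```text
time: 18.05
ee_pos: [482.9, 275.5, 109.1]
tool_rot: [-0.669, 0.672, 0.223, 0.225]
ft_force: [-0.3, -0.4, 0.1]
grip_width: 0.689
```

```bash
python3 st.py 480 277 107 53
```

```text
t 18.05 q [-0.27 -0.04 -0.67  2.26  0.83  0.69  0.02] p [482.9 275.5 109.1] F [-0.31 -0.36  0.07] w 59.98570899894088
[[ 0.799  0.601  0.005]
 [-0.002 -0.004  1.   ]
 [ 0.601 -0.799 -0.002]]
d tool cm [-0.35 -0.01  0.15] turn [ 0.004 -0.002 -0.   ]
d in goal tool axes [-0.35 -0.01  0.15]
```

Emit:
send_rows(
  deltas=[
    [0,0,0,0,0,0],
    [0,0,0,0,0,0],
    [0,0,0,0,0,0],
    [0,0,0,0,0,0],
    [0.6,-0.8,0,0,0,0],
    [0.6,-0.8,0,0,0,0],
  ],
  jaw=255,
  squeeze=25,
)

```text
time: 18.55
ee_pos: [482.3, 271.9, 128.6]
tool_rot: [-0.668, 0.674, 0.221, 0.225]
ft_force: [-0.7, 0.9, -3.7]
grip_width: 0.513
```

Emit:
send_rows(
  deltas=[
    [0.3,0.2,0.8,0,0,0],
    [0.2,0.2,1.0,0,0,0],
    [0,0,0.8,0,0,0],
    [0,0,0,0,0,0],
  ],
)

```text
time: 18.88
ee_pos: [489.9, 300.2, 130.0]
tool_rot: [-0.669, 0.673, 0.221, 0.227]
ft_force: [0.4, 0.8, -4.4]
grip_width: 0.512
```

```bash
python3 st.py 489 306 110 53
```

```text
t 18.8833 q [-0.29 -0.02 -0.69  2.19  0.81  0.75  0.04] p [489.9 300.2 130. ] F [ 0.42  0.84 -4.42] w 44.586903690987945
[[ 0.8    0.6    0.01 ]
 [-0.006 -0.008  1.   ]
 [ 0.6   -0.8   -0.003]]
d tool cm [-1.28  1.54  0.58] turn [ 0.008 -0.006 -0.002]
d in goal tool axes [-1.28  1.54  0.58]
```

Emit:
send_rows(
  deltas=[
    [-0.6,0.6,0.3,0,0,0],
    [-0.6,0.6,0.3,0,0,0],
    [0,0,0,0,0,0],
  ],
)

```text
time: 19.13
ee_pos: [486.7, 308.5, 110.9]
tool_rot: [-0.669, 0.673, 0.22, 0.225]
ft_force: [-0.9, -0.1, -3.9]
grip_width: 0.516
```

Emit:
send_rows(
  deltas=[
    [-0.3,0.3,0.1,0,0,0],
  ],
)

```text
time: 19.22
ee_pos: [487.7, 310.6, 109.0]
tool_rot: [-0.669, 0.672, 0.222, 0.226]
ft_force: [-3.7, -4.8, 32.6]
grip_width: 0.517
```

Emit:
send_rows(
  deltas=[
    [-0.3,0.3,0,0,0,0],
  ],
)

```text
time: 19.3
ee_pos: [489.7, 312.3, 108.7]
tool_rot: [-0.669, 0.671, 0.224, 0.228]
ft_force: [-4.4, -4.8, 29.5]
grip_width: 0.514
```

```bash
python3 st.py 489 306 108 53
```

```text
t 19.3 q [-0.31  0.04 -0.7   2.2   0.91  0.75 -0.08] p [489.7 312.3 108.7] F [-4.44 -4.83 29.47] w 44.73445089776467
[[ 0.795  0.607  0.006]
 [-0.005 -0.005  1.   ]
 [ 0.607 -0.795 -0.001]]
d tool cm [-0.09  0.02 -0.63] turn [ 0.005 -0.005  0.006]
d in goal tool axes [-0.1   0.02 -0.63]
```

Emit:
send_rows(
  deltas=[
    [0,-0.25,0,0,0,0],
  ],
)

```text
time: 19.38
ee_pos: [489.0, 312.8, 111.7]
tool_rot: [-0.669, 0.671, 0.225, 0.229]
ft_force: [-0.2, -0.1, -4.7]
grip_width: 0.514
```

Emit:
send_rows(
  deltas=[
    [0,0,0,0,0,0],
    [0,0,0,0,0,0],
    [0,0,0,0,0,0],
    [0,-1.5,0,0,0,0],
    [0,-2.5,0,0,0,0],
    [0,-2.5,0,0,0,0],
    [0,-1.0,0,0,0,0],
  ],
  jaw=79,
)

```text
time: 19.97
ee_pos: [442.4, 312.5, 171.6]
tool_rot: [-0.669, 0.671, 0.223, 0.228]
ft_force: [1.0, 1.3, 1.4]
grip_width: 0.689
```

Emit:
send_rows(
  deltas=[
    [1.2,0.3,-2.8,0,0,0],
    [1.2,0.6,-2.8,0,0,0],
    [1.2,0.6,-2.8,0,0,0],
    [1.2,0.6,-2.8,0,0,0],
    [0.9,1.3,-3.0,0,0,0],
    [0.9,1.3,-3.0,0,0,0],
    [0.9,1.3,-3.0,0,0,0],
  ],
)

```text
time: 20.55
ee_pos: [540.9, 115.0, 179.1]
tool_rot: [0.672, -0.665, -0.234, -0.228]
ft_force: [1.1, 1.0, -0.0]
grip_width: 0.69
```

```bash
python3 st.py 566 76 156 53; python3 - <<'E'
from h import *
S=vision.snapshot("scene");T=vision.snapshot("top");cv2.imwrite("pics/g7.png",np.hstack([cv2.resize(S["frame"][190:310,270:430],(480,360),interpolation=2),cv2.resize(T["frame"][190:290,150:250],(360,360),interpolation=2)])[:, :800])
E
```

```text
t 20.55 q [-0.24 -0.28 -0.21  2.31  0.43  0.53  0.81] p [540.9 115.  179.1] F [ 1.06  0.97 -0.04] w 60.068390685372535
[[ 0.787  0.617 -0.012]
 [ 0.005  0.013  1.   ]
 [ 0.617 -0.787  0.007]]
d tool cm [ 0.53  3.32 -3.95] turn [-0.013  0.005  0.02 ]
d in goal tool axes [ 0.62  3.36 -3.9 ]
```

View pics/g7.png

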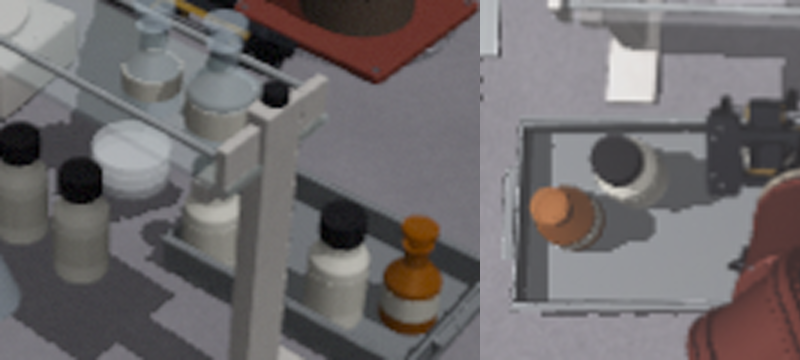

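The first bottle now stands beside the amber one, cap at top-crop (617,158), which leaves a gap in the tray. I'll pick bottle three again.

Emit:
send_rows(
  deltas=[
    [0.2,1.0,-1.4,-0.01,0,0.01],
    [0.2,1.2,-1.4,0,0,0.01],
    [0.2,1.0,-1.1,0,0,0],
    [0,0,0,0,0,0],
  ],
)

```text
time: 20.98
ee_pos: [566.3, 70.6, 155.8]
tool_rot: [-0.67, 0.671, 0.223, 0.224]
ft_force: [-0.5, -0.5, -1.3]
grip_width: 0.69
```

```bash
python3 st.py 606 77 102 53;python3 - <<'E'
from h import *
T=vision.snapshot("top");print("B'",onplane(T,(188,233.9),135).round())
E
```

```text
t 20.9833 q [-0.22 -0.21 -0.11  2.3   0.41  0.47  0.92] p [566.3  70.6 155.8] F [-0.45 -0.49 -1.32] w 60.010374070591425
[[ 0.8    0.599  0.003]
 [-0.002 -0.002  1.   ]
 [ 0.599 -0.8   -0.001]]
d tool cm [-0.05  6.68  0.66] turn [ 0.002 -0.002 -0.003]
d in goal tool axes [-0.06  6.68  0.64]
B' [475. 306. 135.]
```

Emit:
send_rows(
  deltas=[
    [0,1.5,0.3,0,0,0],
    [0,1.7,0,0,0,0],
    [0,1.7,0,0,0,0],
    [0,1.7,0,0,0,0],
    [0,0,0,0,0,0],
  ],
)

```text
time: 21.45
ee_pos: [607.2, 82.1, 106.2]
tool_rot: [0.672, -0.669, -0.226, -0.225]
ft_force: [0.2, -0.8, 0.3]
grip_width: 0.691
```

```bash
python3 st.py 606 77 102 53
```

```text
t 21.45 q [-0.17 -0.04 -0.16  2.28  0.6   0.33  0.73] p [607.2  82.1 106.2] F [ 0.22 -0.84  0.35] w 60.12400669790471
[[ 0.797  0.605 -0.004]
 [ 0.001  0.005  1.   ]
 [ 0.605 -0.797  0.003]]
d tool cm [-0.35  0.26 -0.51] turn [-0.005  0.001  0.003]
d in goal tool axes [-0.35  0.26 -0.51]
```

Emit:
send_rows(
  deltas=[
    [-0.4,0.2,-0.6,0,0,0],
    [0,0,0,0,0,0],
  ],
)

```text
time: 21.62
ee_pos: [604.5, 77.6, 102.2]
tool_rot: [0.672, -0.669, -0.227, -0.224]
ft_force: [0.5, -0.4, -0.6]
grip_width: 0.69
```

Emit:
send_rows(
  deltas=[
    [0,0,0,0,0,0],
    [0,0,0,0,0,0],
    [0,0,0,0,0,0],
    [0,0,0,0,0,0],
    [0,0,0,0,0,0],
  ],
  jaw=255,
  squeeze=25,
)

```text
time: 22.03
ee_pos: [603.3, 78.0, 105.0]
tool_rot: [0.672, -0.668, -0.228, -0.224]
ft_force: [-0.2, -0.2, -3.1]
grip_width: 0.487
```

Emit:
send_rows(
  deltas=[
    [0.6,-0.8,0,0,0,0],
    [0.6,-1.0,0,0,0,0],
    [0.4,-1.6,0,0,0,0],
    [0.4,-1.6,0,0,0,0],
    [0.2,-1.0,0,0,0,0],
    [0,0,0,0,0,0],
  ],
)

```text
time: 22.53
ee_pos: [578.7, 76.9, 162.6]
tool_rot: [0.672, -0.67, -0.224, -0.22]
ft_force: [-0.1, -0.6, -3.6]
grip_width: 0.49
```

```bash
python3 st.py 572 160 165 53
```

```text
t 22.5333 q [-0.21 -0.19 -0.12  2.26  0.38  0.48  0.96] p [578.7  76.9 162.6] F [-0.12 -0.63 -3.62] w 42.643740489205506
[[ 0.803  0.596 -0.006]
 [ 0.004  0.005  1.   ]
 [ 0.596 -0.803  0.001]]
d tool cm [-0.37 -0.56  8.31] turn [-0.005  0.004 -0.007]
d in goal tool axes [-0.39 -0.6   8.31]
```

Emit:
send_rows(
  deltas=[
    [0,0,1.5,0,0,0],
    [0,0,2.5,0,0,0],
    [0,-0.1,2.5,0,0,0],
    [0,-0.1,2.5,0,0,0],
    [0,-0.1,2.5,0,0,0],
    [0,0,2.0,0,0,0],
    [0,0,1.0,0,0,0],
    [0,0,0,0,0,0],
  ],
)

```text
time: 23.2
ee_pos: [573.2, 226.7, 157.9]
tool_rot: [0.673, -0.671, -0.22, -0.219]
ft_force: [-0.1, 0.0, -4.3]
grip_width: 0.491
```

```bash
python3 st.py 498 240 168 53
```

```text
t 23.2 q [-0.28 -0.04 -0.4   2.14  0.65  0.63  0.43] p [573.2 226.7 157.9] F [-0.1   0.03 -4.27] w 42.723822753226585
[[ 0.807  0.591 -0.002]
 [-0.     0.004  1.   ]
 [ 0.591 -0.807  0.003]]
d tool cm [-5.47 -5.25  1.35] turn [-0.004 -0.    -0.014]
d in goal tool axes [-5.4  -5.33  1.33]
```

Emit:
send_rows(
  deltas=[
    [0,-1.2,0.6,0,0,0],
    [-1.2,-1.2,0.6,0,0,0],
    [-1.4,-1.1,0.2,0,0,0],
    [-1.4,-1.0,0,0,0,0],
    [-1.0,-0.6,0,0,0,0],
    [0,0,0,0,0,0],
  ],
)

```text
time: 23.7
ee_pos: [495.0, 238.2, 168.0]
tool_rot: [0.673, -0.672, -0.217, -0.219]
ft_force: [-0.1, -0.4, -3.8]
grip_width: 0.485
```

```bash
python3 st.py 498 240 112 53
```

```text
t 23.7 q [-0.34 -0.18 -0.47  2.23  0.57  0.71  0.38] p [495.  238.2 168. ] F [-0.05 -0.38 -3.8 ] w 42.216537037849605
[[ 0.81   0.587  0.002]
 [-0.003  0.     1.   ]
 [ 0.587 -0.81   0.002]]
d tool cm [-3.05  4.71  0.17] turn [-0.    -0.003 -0.018]
d in goal tool axes [-3.13  4.65  0.18]
```

Emit:
send_rows(
  deltas=[
    [-0.6,0.9,0.1,0,0,0],
    [-0.8,1.1,0.2,0,0,0],
    [-0.7,1.1,0.2,0,0,0],
    [-0.6,0.8,0.1,0,0,0],
    [0,0,0,0,0,0],
  ],
)

```text
time: 24.12
ee_pos: [496.0, 243.4, 122.9]
tool_rot: [0.673, -0.671, -0.219, -0.222]
ft_force: [-0.7, -0.3, -2.7]
grip_width: 0.486
```

```bash
python3 st.py 498 240 109 53
```

```text
t 24.1167 q [-0.32 -0.11 -0.52  2.28  0.73  0.64  0.19] p [496.  243.4 122.9] F [-0.71 -0.31 -2.66] w 42.25619615630295
[[ 0.805  0.593  0.003]
 [-0.005  0.002  1.   ]
 [ 0.593 -0.805  0.005]]
d tool cm [-0.67  1.24 -0.34] turn [-0.002 -0.005 -0.011]
d in goal tool axes [-0.68  1.23 -0.34]
```

Emit:
send_rows(
  deltas=[
    [-0.4,0.7,-0.2,0,0,0],
    [-0.3,0.5,-0.1,0,0,0],
  ],
)

```text
time: 24.28
ee_pos: [498.1, 240.3, 110.4]
tool_rot: [0.673, -0.67, -0.219, -0.223]
ft_force: [-0.0, -0.5, -4.6]
grip_width: 0.487
```

Emit:
send_rows(
  deltas=[
    [-0.3,0.3,-0.1,0,0,0],
  ],
)

```text
time: 24.37
ee_pos: [499.7, 239.9, 109.0]
tool_rot: [0.673, -0.669, -0.221, -0.225]
ft_force: [-0.8, -4.8, 25.3]
grip_width: 0.492
```

```bash
python3 st.py 498 240 108 53
```

```text
t 24.3667 q [-0.31 -0.08 -0.52  2.3   0.79  0.61  0.13] p [499.7 239.9 109. ] F [-0.82 -4.85 25.3 ] w 42.80052374081815
[[ 0.801  0.598  0.004]
 [-0.007  0.003  1.   ]
 [ 0.598 -0.801  0.007]]
d tool cm [-0.19 -0.02  0.01] turn [-0.003 -0.007 -0.004]
d in goal tool axes [-0.19 -0.02  0.01]
```

Emit:
send_rows(
  deltas=[
    [0,-0.2,0,0,0,0],
  ],
)

```text
time: 24.45
ee_pos: [499.5, 239.7, 111.6]
tool_rot: [0.673, -0.669, -0.221, -0.226]
ft_force: [0.2, -0.3, -3.9]
grip_width: 0.488
```

Emit:
send_rows(
  deltas=[
    [0,0,0,0,0,0],
    [0,0,0,0,0,0],
    [0,0,0,0,0,0],
    [0,-1.2,0,0,0,0],
    [0,-2.5,0,0,0,0],
    [0,-2.5,0,0,0,0],
    [0,-1.0,0,0,0,0],
  ],
  jaw=97,
)

```text
time: 25.03
ee_pos: [456.1, 239.5, 172.5]
tool_rot: [0.673, -0.669, -0.221, -0.226]
ft_force: [0.5, -0.0, 0.2]
grip_width: 0.617
```

Emit:
send_rows(
  deltas=[
    [1.0,0,-2.5,0,0,0],
    [1.0,0,-3.0,0,0,0],
    [1.0,0,-3.5,0,0,0],
    [0.8,0,-3.5,0,0,0],
    [0.8,0,-3.5,0,0,0],
    [0.5,0,-3.5,0,0,0],
    [0,0,-3.0,0,0,0],
    [0,0,0,0,0,0],
  ],
)

```text
time: 25.7
ee_pos: [523.3, 37.1, 198.0]
tool_rot: [0.677, -0.666, -0.23, -0.215]
ft_force: [-0.9, -1.2, 0.0]
grip_width: 0.621
```

```bash
python3 st.py; python3 - <<'E'
from h import *
S=vision.snapshot("scene");T=vision.snapshot("top");cv2.imwrite("pics/g8.png",np.hstack([cv2.resize(S["frame"][180:320,200:430],(460,340),interpolation=2),cv2.resize(T["frame"][180:290,150:375],(340*1,340),interpolation=2)]))
E
```

```text
t 25.7 q [ 0.01 -0.38 -0.21  2.32  0.05  0.56  1.36] p [523.3  37.1 198. ] F [-0.91 -1.19  0.03] w 54.01700677214574
[[ 0.801  0.598 -0.026]
 [ 0.016  0.022  1.   ]
 [ 0.598 -0.802  0.008]]
```

View pics/g8.png

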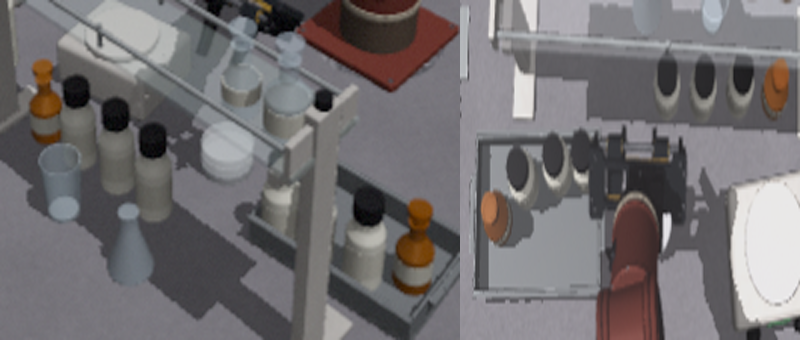

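All three packed bottles show in the tray, with top-crop caps at (520,160), (555,150) and (583,158). The other three stand in the row with the amber bottle. I'll move aside to measure and check for tilt numerically.

Emit:
send_rows(
  deltas=[
    [-0.3,0.5,-2.5,0,0,0],
    [0,0.3,-3.0,0,0,0],
    [0,0.3,-3.0,0,0,0],
    [0,0,-3.0,0,0,0],
    [0,0,-2.0,0,0,0],
    [0,0,0,0,0,0],
  ],
)

```text
time: 26.3
ee_pos: [533.7, -88.0, 189.1]
tool_rot: [0.678, -0.663, -0.237, -0.212]
ft_force: [-0.1, -0.1, -0.7]
grip_width: 0.621
```

```bash
python3 st.py; python3 - <<'E'
from h import *
T=vision.snapshot("top");S=vision.snapshot("scene")
# refine tray from floor-independent rim; expected bottle positions -> project, compare dark cap blob and white body blob
for n,P in(("A",(495,171)),("C",(489,240)),("B",(478,311)),("row4",(598,-15)),("row5",(599,-100)),("row6",(605,-186))):
    z=5 if n in"ABC" else 0
    u=proj(T,[*P,z+130]).astype(int); x0,y0=u-13
    g=T["frame"][y0:y0+27,x0:x0+27].max(2); k,l,st,ce=cv2.connectedComponentsWithStats((g<58).astype(np.uint8))
    i=1+np.argmax(st[1:,4]); c=ce[i]+[x0,y0]
    print(n,"pred",u,"cap px",c.round(1),st[i,2:],onplane(T,c,z+127).round()[:2])
for b in blobs(S,(225,205,355,290),40,60,400)+blobs(S,(320,200,430,300),40,60,400): print("S",b[0].round(1),b[1],b[2],onplane(S,b[0],117).round(),onplane(S,b[0],121).round())
h=cv2.cvtColor(T["frame"],cv2.COLOR_BGR2HSV); n,_,st,ce=cv2.connectedComponentsWithStats(cv2.inRange(h,(3,120,60),(20,255,255)))
for i in range(1,n):
    if 25<st[i,4]<700 and ce[i][1]>195: print("amber",ce[i].round(1),st[i,4])
E
```

```text
t 26.3 q [-0.09 -0.35  0.22  2.32 -0.09  0.53  1.81] p [533.7 -88.  189.1] F [-0.11 -0.15 -0.66] w 54.04379743657721
[[ 0.798  0.601 -0.04 ]
 [ 0.027  0.031  0.999]
 [ 0.602 -0.799  0.009]]
A pred [228 230] cap px [232.  234.1] [7 4 8] [482. 160.]
C pred [208 230] cap px [213.9 234.8] [ 8  5 11] [477. 220.]
B pred [186 232] cap px [191.7 237.9] [ 7  7 11] [463. 293.]
row4 pred [286 203] cap px [286.6 204.5] [ 12  11 116] [594. -16.]
row5 pred [311 204] cap px [311.4 205.4] [ 12  11 116] [ 595. -100.]
row6 pred [337 203] cap px [336.7 204.8] [ 13  10 100] [ 602. -185.]
S [237.8 217.5] 145 [13 14] [ 613. -182.  117.] [ 616. -178.  121.]
S [257.2 226.9] 158 [14 14] [603. -97. 117.] [607. -93. 121.]
S [275.9 237.5] 164 [13 14] [601. -13. 117.] [604. -10. 121.]
S [384.  264.6] 208 [16 16] [472. 309. 117.] [476. 311. 121.]
amber [359.2 207.4] 204
amber [169.9 249.5] 133
amber [321.9 269.3] 54
amber [253.7 410.7] 51
amber [248.4 412.2] 39
amber [268.6 415.3] 55
```

```bash
python3 - <<'E'
from h import *
T=vision.snapshot("top")
x0,y0,x1,y1=158,222,246,280; f=T["frame"][y0:y1,x0:x1].astype(int); 
mx,mn=f.max(2),f.min(2)
for nm,m in(("cap",(mx<85)),("body",(mn>165))):
    n,_,st,ce=cv2.connectedComponentsWithStats(m.astype(np.uint8))
    for i in range(1,n):
        if 12<st[i,4]<400: c=ce[i]+[x0,y0]; print(nm,c.round(1),st[i,2:],onplane(T,c,132 if nm=="cap" else 75).round()[:2])
w=np.argmax([0]); 
# tray rim: print brightness along a column / row to find walls
for c in(205,225): print(c,mx[:12,c-x0].tolist())
print("row 262",mx[262-y0,:12].tolist(),mx[262-y0,-14:].tolist()); print("col205 low",mx[-14:,205-x0].tolist())
E
```

```text
cap [229.4 228.5] [ 18  14 155] [501. 170.]
cap [242.5 232.1] [ 3 15 24] [491. 125.]
cap [182.7 252.1] [ 6 13 15] [414. 318.]
body [210.  237.8] [10  5 19] [474. 241.]
body [229.2 237.1] [ 8  4 18] [481. 175.]
body [187.1 242.4] [10  5 22] [454. 318.]
205 [152, 151, 101, 72, 69, 67, 67, 68, 68, 68, 85, 134]
225 [120, 93, 72, 66, 64, 65, 66, 66, 66, 66, 66, 70]
row 262 [156, 154, 81, 68, 69, 87, 93, 94, 94, 93, 100, 160] [154, 153, 153, 153, 153, 153, 153, 152, 147, 134, 111, 81, 98, 98]
col205 low [155, 155, 155, 155, 156, 156, 156, 152, 129, 153, 107, 147, 154, 155]
```

```bash
python3 - <<'E'
from h import *
T=vision.snapshot("top"); g=cv2.cvtColor(T["frame"],cv2.COLOR_BGR2GRAY)
for c in(230,209,187): print(c,g[220:256,c-1:c+2].mean(1).astype(int).tolist())
for r in(230,): print(r,g[r,175:246].tolist())
for n,P in(("A",(490,172)),("C",(489,240)),("B",(477,311))): print(n,[proj(T,[P[0]+dx,P[1],z]).round(1).tolist() for dx,z in((23,135),(-23,135),(-23,108),(-30,83),(-30,5))])
E
```

```text
230 [144, 116, 75, 60, 61, 61, 61, 61, 61, 61, 62, 62, 62, 62, 59, 51, 149, 191, 202, 142, 111, 100, 93, 112, 141, 147, 147, 148, 148, 147, 148, 148, 147, 148, 149, 148]
209 [147, 147, 138, 94, 66, 62, 63, 63, 63, 63, 64, 63, 64, 64, 65, 62, 81, 170, 202, 184, 130, 96, 91, 91, 91, 91, 91, 129, 147, 150, 149, 149, 149, 150, 149, 150]
187 [147, 147, 150, 134, 101, 74, 76, 79, 67, 64, 64, 64, 64, 64, 64, 65, 65, 66, 66, 65, 56, 84, 191, 203, 155, 109, 92, 90, 91, 90, 91, 91, 90, 90, 91, 91]
230 [152, 152, 152, 152, 152, 147, 120, 72, 65, 65, 65, 64, 64, 64, 63, 63, 62, 63, 80, 115, 125, 127, 136, 150, 150, 150, 149, 149, 137, 94, 66, 65, 65, 64, 64, 64, 64, 63, 63, 63, 61, 62, 58, 79, 121, 134, 124, 92, 73, 64, 64, 63, 63, 63, 63, 62, 62, 62, 61, 60, 59, 56, 100, 138, 130, 108, 90, 80, 76, 92, 92]
A [[229.0, 224.7], [227.9, 238.4], [228.8, 239.6], [229.4, 242.7], [231.7, 245.8]]
C [[208.6, 223.9], [207.4, 237.6], [208.6, 238.8], [209.5, 241.9], [212.6, 245.1]]
B [[187.1, 226.4], [185.8, 240.0], [187.3, 241.2], [188.5, 244.3], [192.6, 247.3]]
```

```bash
python3 - <<'E'
from rig import manip
s=manip.state();print(s["time"],s["ft_force"]);print(manip.job_done())
E
```

```text
26.5 [ 0.33356736 -0.20302564 -0.2371213 ]
the job is handed in; nothing more can be done
None
```

I moved three full white bottles into the tray and stood them beside the amber one, then handed the job in at 26.5 s of the 72 s allowed. No verdict is reported, so the result rests on my own checks.

- **Hefting:** the three bottles taken were the ones nearest the tray. Each pulled about 4 to 4.5 N when lifted, so each was full, and I never lifted an empty one.
- **Extra moves:** the third bottle did not fit at first. I set it back in its place, shifted the first packed bottle towards the amber one, then fetched the third again.
- **Setting down:** each bottle touched the tray floor with about 25 to 33 N showing at the wrist, and settled a few millimetres at most on release.

**Last checks**
- **Tray bottles:** all three were standing in the tray in the last picture. The nearest pair of centres is about 70 mm apart.
- **Row bottles:** the three left in the row measured within about 2 mm of where they started. The amber bottle in the row had not moved.
- **Gripper:** it was clear of everything, with about 0.5 N at the wrist.

**Checks that failed or disagreed**
- My cap measurement for the tray bottles failed against the dark tray wall. I checked them by edge profiles in the top view instead.
- For the bottle nearest the far wall, the top view puts it about 8 to 13 mm farther out than its release pose (x about 498 to 503 mm, against 490 mm). That spread would allow an apparent tilt of up to 0.05 rad. It stands on its flat base and the wall limits how far out it can be, so I took it as upright and within limits.

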